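Stack a disc-spring pack and set out its closing parts in order

TASK

Prepare a spring unit for the next operator: on the arbor, stack the two disc springs with their hollow faces towards each other, the one lying hollow side up (yellow showing) underneath on the seat and the one lying hollow side down on top of it. Set out the closing parts flat in the kit tray in fitting order, each centred in its own bay: the thrust ring in the end bay nearest the arbor, the slotted nut in the end bay farthest from it, and the spacer sleeve between them. Leave the blue bin, grease jar and screwdriver where they are.

Things in the scene. Friction and masses are not known exactly. Their poses are not given: they have to be found in the camera images.
- spring_hollow_up (a point): First disc spring (conical washer), dark-blue steel, outer diameter 60, hole 31, wall 5, height 8 mm, lying like a shallow bowl: its hollow face, which carries a broad yellow paint ring, is up. Point: its centre, half-way up (4 mm above its underside); z axis up. The hole's edge touches the surface; the upright outer rim spans 3 to 8 mm above the underside.
- spring_hollow_down (a point): Second disc spring, same size and steel (outer diameter 60, hole 31, wall 5, height 8 mm), lying like a shallow dome: hollow yellow face down, so plain dark-blue steel shows from above. Point: its centre, half-way up (4 mm above its underside); z axis up. The upright outer rim stands on the surface (0 to 5 mm); the hole's edge is highest.
- thrust_ring (a point): Thrust ring: flat bright steel ring, outer diameter 56, hole 27, 8 mm thick, lying flat. This point is its centre, half-way up (4 mm above its underside); z axis up.
- spacer_sleeve (a point): Spacer sleeve: brass tube standing upright, outer diameter 44, bore 27, 20 mm tall. This point is its centre, half-way up (10 mm above its underside); z axis up.
- slotted_nut (a point): Slotted round nut: blackened steel ring with four spanner slots in its rim, outer diameter 52, hole 26, 10 mm thick, lying flat. This point is its centre, half-way up (5 mm above its underside); z axis up.
- arbor_stand: Fixed arbor stand, left or right of the tray: aluminium base plate 110 x 110 x 10 mm with a round steel seat (diameter 44, its top 22 mm above the table) and an upright arbor, diameter 26, with a cone nose from 66 to 76 mm above the table (diameter 8 at the tip). Springs go down over the nose to rest on the seat. Origin on the arbor's axis at table height; z axis up.
- kit_tray: Fixed grey kit tray, 150 mm (its x) by 310 mm (its y), lying roughly crosswise before the robot, with three bays in a row along y: centres at y = -100, 0 and +100 mm of its frame, x = 0. The floor is 4 mm above the table; rim and the two ribs between bays (at y = -50 and +50, 5 mm wide) rise 5 mm above the floor. Origin at the middle of its underside, z up.
- blue_bin: Bystander: loose blue stacking bin with bolts, 100 x 102 x 52 mm, beyond the parts; origin at the middle of its underside. Leave it alone.
- grease_jar: Bystander: white jar with black cap, diameter 64, 62 mm tall, beyond the parts; origin at the middle of its underside. Leave it alone.
- screwdriver: Bystander: screwdriver with orange handle, 190 mm long, 26 mm thick, lying beyond the parts; origin under its middle, x axis along it. Leave it alone.
Not all that is in view belongs to the job. Leave any pink look-alike of the part that bears spring_hollow_down alone. What is shaped like the part that bears thrust_ring but purple or red is not meant.

How it is judged (in metres and radians):
At the end, for the whole second after the job is handed in: Springs on the arbor, level: hollow-up one on the seat, hollow-down one on it (6 mm across, 2.5 mm in height). Ring, sleeve, nut flat in the nearest, middle, farthest bay from the arbor, each within 15 mm of its bay's centre both ways. All released, at rest (horizontal distance between each of spring_hollow_up, spring_hollow_down and arbor_stand below 0.006 m and z of spring_hollow_up in the frame of arbor_stand between 0.0235 and 0.0285 m and angle between each of spring_hollow_up, spring_hollow_down's own z axis and vertical below 0.12 rad and z of spring_hollow_down in the frame of arbor_stand between 0.0315 and 0.0365 m and x of thrust_ring in the frame of kit_tray between -0.015 and 0.015 m and z of thrust_ring in the frame of kit_tray between 0.0055 and 0.0105 m and angle between each of thrust_ring, spacer_sleeve, slotted_nut's own z axis and vertical below 0.06 rad and x of spacer_sleeve in the frame of kit_tray between -0.015 and 0.015 m and z of spacer_sleeve in the frame of kit_tray between 0.0115 and 0.0165 m and x of slotted_nut in the frame of kit_tray between -0.015 and 0.015 m and z of slotted_nut in the frame of kit_tray between 0.0065 and 0.0115 m and y of spacer_sleeve in the frame of kit_tray between -0.015 and 0.015 m and ((y of arbor_stand in the frame of kit_tray below 0 m and y of thrust_ring in the frame of kit_tray between -0.115 and -0.085 m and y of slotted_nut in the frame of kit_tray between 0.085 and 0.115 m) or (y of arbor_stand in the frame of kit_tray above 0 m and y of thrust_ring in the frame of kit_tray between 0.085 and 0.115 m and y of slotted_nut in the frame of kit_tray between -0.115 and -0.085 m)) and linear speed of each of spring_up, spring_down, ring_body, sleeve_body, nut_body below 0.01 m/s); the robot touches nothing.
It fails at once if the blue bin is shifted by more than 20 mm (distance of blue_bin from where it was at the start of the episode above 0.02 m).
It fails at once if the grease jar is shifted by more than 20 mm (distance of grease_jar from where it was at the start of the episode above 0.02 m).
It fails at once if the screwdriver is shifted by more than 20 mm (distance of screwdriver from where it was at the start of the episode above 0.02 m).
It also fails if it takes over 115 s, if anything falls off the work surface, if the arm or the gripper's body presses on something with over 40 N, if the wrist force passes 120 N, or if a joint passes its speed limit or range.

ROBOT

A 6-joint arm with a two-finger parallel gripper is mounted at the origin on the work surface. World frame = base frame: x ahead of the robot, y to its left, z up, the work surface at z = 0. Lengths are in mm, angles in rad, forces in N, time in s.
With the tool pointing down it reaches from about 275 to 1000 mm from the base axis. Payload 8.4 kg.
Tool frame: the origin (TCP) lies at the very end of the fingers, on their centre line; the grasp point (between the pads) lies behind it (r.grip_point_offset is the x of the grasp point in the tool frame, in mm); x points along the fingers, z is the direction in which the jaws open and shut, and the axes are right-handed (so a half turn about x gives the same grasp; the last joint's range is limited). The gripper opens to 85 mm and grips with 20 to 120 N. Pads are 22 mm wide; open, the fingers measure 114 mm over their backs; the gripper's body (76 mm by 85 mm) begins 54 mm behind the grasp point. The pads swing forward as they close: fully open they stand 13 mm farther back than shut.
Start: joints at [1.342, 0.353, 1.633, -0, 1.155, -0.002], TCP at [140.536, 608.997, 231.281] pointing down, gripper open.
Joint ranges: [-2.63, 2.63], [-0.92, 2.1], [0.06, 2.66], [-1.3, 4.44], [0, 2.69], [-3.02, 3.02]. Speed limits (rad/s): [2.22, 2.22, 2.79, 3.14, 3.14, 3.14].

INTERFACE

Orientations are given as [roll, pitch, yaw] about the fixed x, y, z axes, in that order (R = Rz(yaw) Ry(pitch) Rx(roll)).
In Python, from rig import r, vision, order gives the robot as it stands. The module is installed in compiled form; this text tells all that it offers.
- The arm moves only by the tool step_arm, never from a script. Its argument "rows" is a list of rows, each a list of 7 numbers: the shift along the world's x, y, z in mm, then the turn, a rotation vector about the world's x, y, z in rad, then the finger opening in mm, from 0 to 85.4. A call has exactly 8 rows; each row is the pose to reach, as a shift and turn from the pose measured when the call began; what a row does not reach only later rows make up. A row lasts 1/8 s, in which the tool goes at most 62.5 mm and 10.7 degrees, less where a joint would pass 70% of its speed; a pose out of reach is approached as far as the arm can. A call with a gripper value outside its range is refused whole. The fingers move at their own pace and stop on an object; "force" is the grip in N (left out, the last holds). Time passes only in rows, so rows that repeat a pose let the fingers close, or fill a call up. It gives the time, the measured TCP pose, the force and the opening at its end, in the units of the state.
- r.sense(): the state, without advancing time (a new reading comes with each control period).
- vision.grab_frame(name): name is "side" or "top" or "wrist"; returns (picture, depth): 420x560x3 uint8, red, green, blue; 420x560 float32, mm along the optical axis (not along the pixel's ray), 0 where there is no reading.
- vision.camera_info(name): a dict with "K" (3x3 intrinsics, pixels), "distortion" ([k1, k2, p1, p2, k3] as OpenCV has them; the pictures are not rectified), "origin" and "attitude" of the camera in the world; the wrist camera has in their place "tool_from_camera" (4x4, takes a point from camera to tool coordinates, whose origin is the TCP and whose axes are the tool frame's). Camera axes: x right, y down, z forward; pixel columns grow to the right and rows downward; lengths in mm; the calibration is good to about 2 mm. A picture is of the moment at which its call begins: read the wrist's pose just before it. camera_info takes no time and is no camera call.
- order.sign_off(): hands the job in, once; it reports no verdict.
The state is a dict: "clock": time; "qpos": joint angles; "qvel": joint speeds; "joint_efforts": joint torques, N m; "eef_pos": TCP position; "tcp_rot": TCP orientation; "contact_force": force on the tool from outside, world axes, zero at the start; "wrist_torque": the same for the moment, N m; "opening": opening from 0.0 (shut) to 1.0 (fully open).
Only numpy, scipy, OpenCV 4.12 (cv2) and the standard library are available. Lean on these libraries where they do the work, as an engineer would, in place of code of your own. Each camera call takes 0.05 s, during which the arm holds its last target.

## Working session

There is one attempt and no reset: what is moved stays moved. The work goes in short steps, Python scripts to look and compute and a tool call to move; the robot and the scene stay as the last step left them, time stands still between calls to the robot, and variables do not carry over. Pictures are saved under pics/ and viewed, and the job is handed in when it is done.

Besides the shell and the picture viewer there is one more tool, called after ">>>" as name([rows], argument=value, ...), one row to a line, values as JSON. step_arm: Moves the arm, as the interface text tells. Its arguments: {"type":"object","properties":{"rows":{"type":"array"},"force":{"type":"number"}},"required":["rows"]}

```bash
mkdir -p pics
python3 - <<'E'
from rig import r, vision, order
import cv2, numpy as np
print(r.sense(), r.grip_point_offset)
for n in ("top","side"):
    p,d=vision.grab_frame(n); cv2.imwrite(f"pics/{n}0.png",p[:,:,::-1]); np.savez(f"{n}0.npz",p=p,d=d)
    print(n,vision.camera_info(n))
print(vision.camera_info("wrist"))
E
```

```text
{'clock': 0.0, 'qpos': array([ 1.34158628e+00,  3.53653693e-01,  1.63412256e+00,  4.33751952e-06,
        1.15518369e+00, -2.37329661e-03]), 'qvel': array([1.36961661e-03, 1.31276699e-04, 1.84491998e-03, 1.15871692e-03,
       6.52075598e-05, 1.19178154e-03]), 'joint_efforts': array([ 9.62853337e-04, -6.05272722e+01, -3.42049778e+01,  1.12587929e-04,
        9.41046746e-03, -8.13602838e-06]), 'eef_pos': array([140.43725285, 608.54131851, 230.56316141]), 'tcp_rot': array([ 3.13631883,  1.56942903, -1.80290865]), 'contact_force': array([ 0.54753032, -0.17635761, -0.5362629 ]), 'wrist_torque': array([-0.0125506 ,  0.00109533, -0.02853496]), 'opening': 0.9973112426245484} -18.700000000000003
top {'K': array([[456.92106532,   0.        , 267.14057083],
       [  0.        , 456.92106532, 205.07073989],
       [  0.        ,   0.        ,   1.        ]]), 'distortion': array([-0.05741782,  0.        ,  0.        ,  0.        ,  0.        ]), 'origin': array([ 470.41946915,    4.22960697, 1048.29095817]), 'attitude': array([-3.01413335, -0.03089505, -1.55263914])}
side {'K': array([[410.130
[... 254 characters left out ...]
681.44331906, 841.55265456]), 'attitude': array([-2.36259808,  0.01324126, -2.60408322])}
{'K': array([[318.02884988,   0.        , 279.05608242],
       [  0.        , 318.02884988, 207.15799792],
       [  0.        ,   0.        ,   1.        ]]), 'distortion': array([-0.02485699,  0.        ,  0.        ,  0.        ,  0.        ]), 'tool_from_camera': array([[-1.51528882e-03, -2.98479308e-01,  9.54414903e-01,
        -1.43647007e+02],
       [ 2.82788807e-04, -9.54416088e-01, -2.98479230e-01,
         7.61454664e+01],
       [ 9.99998812e-01, -1.82384390e-04,  1.53062264e-03,
         1.24331965e+00],
       [ 0.00000000e+00,  0.00000000e+00,  0.00000000e+00,
         1.00000000e+00]])}
```

View pics/top0.png

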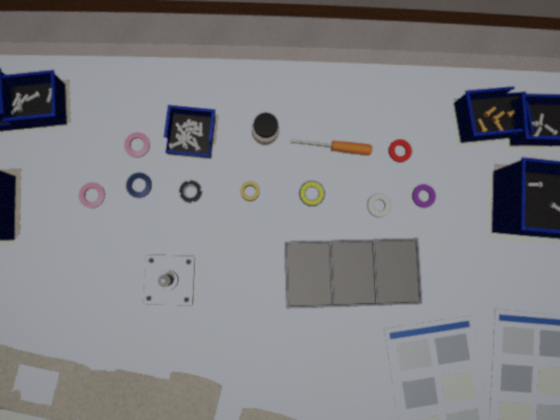

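View pics/side0.png

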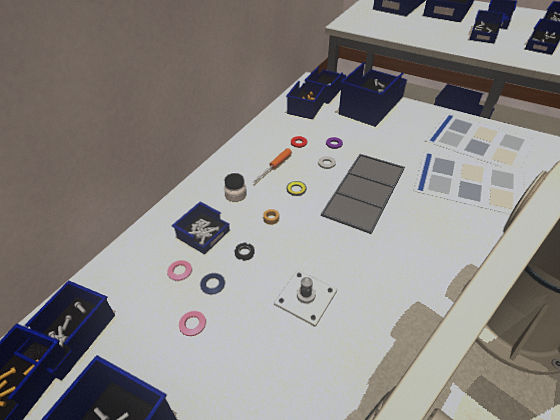

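```bash
cat > h.py <<'E'
import numpy as np, cv2
from scipy.spatial.transform import Rotation as Ro
from rig import r, vision, order
def R(a): return Ro.from_euler('xyz',a).as_matrix()
def pose(n,s=None):
    c=vision.camera_info(n)
    if n!='wrist': return c['K'],c['distortion'],R(c['attitude']),np.array(c['origin'])
    s=s or r.sense(); T=c['tool_from_camera']; Rt=R(s['tcp_rot'])
    return c['K'],c['distortion'],Rt@T[:3,:3],Rt@T[:3,3]+s['eef_pos']
def cast(P,uv,z):
    K,D,Rc,o=P
    x=cv2.undistortPoints(np.array(uv,float).reshape(-1,1,2),K,D).reshape(-1,2)
    d=np.c_[x,np.ones(len(x))]@Rc.T
    return o+d*((z-o[2])/d[:,2])[:,None]
def cloud(P,d):
    K,D,Rc,o=P
    h,w=d.shape; u,v=np.meshgrid(np.arange(w),np.arange(h))
    x=cv2.undistortPoints(np.stack([u.ravel(),v.ravel()],1).astype(float).reshape(-1,1,2),K,D).reshape(-1,2)
    return (np.c_[x,np.ones(len(x))]*d.reshape(-1,1)@Rc.T+o).reshape(h,w,3)
def proj(P,X):
    K,D,Rc,o=P
    return cv2.projectPoints((np.atleast_2d(X)-o)@Rc,np.zeros(3),np.zeros(3),K,D)[0].reshape(-1,2)
E
python3 - <<'E'
from h import *
for n in("top","side"):
    z=np.load(n+"0.npz");P=pose(n);c=cloud(P,z['d'])
    pts={"dome":(139,185),"nut":(190,191),"sleeve":(250,191),"up":(312,193),"ring":(379,205)} if n=="top" else {"dome":(213,283),"nut":(245,251),"sleeve":(271,216),"up":(297,188),"ring":(327,162)}
    zz=c[...,2]
    print(n,"table z noise",np.median(zz[200:230,180:200]) , zz[220:235,215:240].std())
    im=z['p']; hsv=cv2.cvtColor(im,cv2.COLOR_RGB2HSV)
    for k,(u,v) in pts.items():
        w=slice(v-22,v+22),slice(u-22,u+22)
        m=zz[w]>np.median(zz[w])+3
        m=cv2.morphologyEx(m.astype(np.uint8),cv2.MORPH_OPEN,np.ones((2,2)))
        q=c[w][m>0]
        print(n,k,len(q),q.mean(0).round(1),((q.min(0)+q.max(0))/2).round(1),(q.max(0)-q.min(0)).round(1))
    big=cv2.resize(im[120:320,70:450] if n=="top" else im[120:340,150:430],None,fx=2.1 if n=="top" else 2.7,fy=2.1 if n=="top" else 2.7,interpolation=cv2.INTER_CUBIC)
    cv2.imwrite(f"pics/{n}0b.png",big[:,:,::-1])
s=r.sense();print(R(s['tcp_rot']).round(3))
E
```

```text
top table z noise -0.45908620586726556 54.117543755346844
top dome 353 [642.3 270.8   4.4] [642.3 271.1   2.7] [58.3 59.6 16.5]
top nut 309 [629.7 149.2  10.5] [563.5  90.6 521.9] [ 186.1  172.8 1052.9]
top sleeve 209 [630.7  12.1  23.9] [561.9  12.1 521.8] [ 182.9   41.6 1053.1]
top up 342 [ 630.8 -131.5    5.5] [ 632.2 -131.7    3.1] [58.2 57.5 18. ]
top ring 349 [ 606.4 -286.1   12.4] [ 552.4 -156.6  521.7] [ 164.   321.6 1053.2]
side table z noise 21.962879662154307 61.67386582816536
side dome 276 [641.3 279.5   8.2] [437.8 464.1 418.7] [472.3 434.6 845.7]
side nut 266 [641.9 153.7   6.8] [660.4 168.   11.7] [111.1 120.2  30.5]
side sleeve 176 [631.7  20.3  11.3] [632.8  14.1   9.4] [39.3 56.1 26.7]
side up 176 [ 631.5 -117.2   13.8] [472.7 245.8 418.8] [542.2 871.2 845.4]
side ring 292 [ 611.1 -312.9    7.2] [463.4 129.2 417.6] [ 523.6 1104.4  847.8]
[[-0.    -0.974  0.225]
 [-0.001  0.225  0.974]
 [-1.    -0.    -0.001]]
```

View pics/top0b.png

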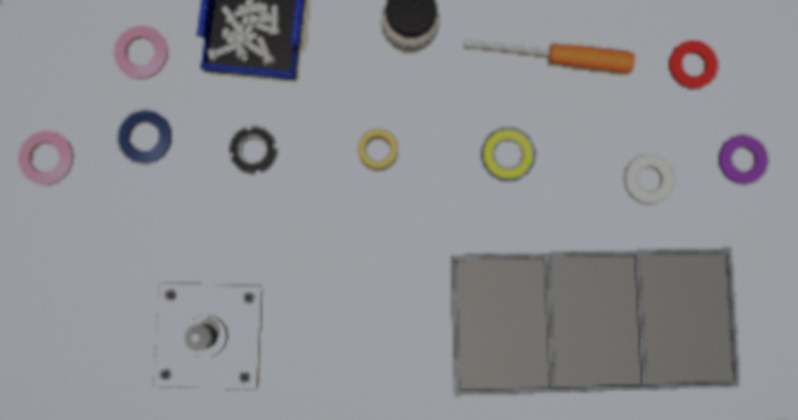

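```bash
cat > m.py <<'E'
from h import *
def blobs(n,im,pts,hw=26,show=None):
    P=pose(n); out={}
    for k,(u,v,z,hw,dr) in pts.items():
        w=im[v-hw:v+hw,u-hw:u+hw]; f=4
        W=cv2.resize(w,None,fx=f,fy=f,interpolation=cv2.INTER_CUBIC)
        lab=cv2.cvtColor(W,cv2.COLOR_RGB2LAB).astype(float)
        bg=np.median(lab.reshape(-1,3),0)
        d=np.linalg.norm((lab-bg)*[1,2,2],axis=2)
        d8=np.clip(d,0,255).astype(np.uint8)
        t,m=cv2.threshold(d8,0,255,cv2.THRESH_OTSU)
        cs,_=cv2.findContours(m,cv2.RETR_EXTERNAL,cv2.CHAIN_APPROX_NONE)
        c=max(cs,key=cv2.contourArea)
        px=(c.reshape(-1,2)+.5)/f-.5+[u-hw,v-hw]
        X=cast(P,px,z)[:,:2].astype(np.float32)
        e=cv2.fitEllipse(X.reshape(-1,1,2)); out[k]=e
        print(n,k,np.round(e[0],1),np.round(e[1],1),"thr",t)
    return out
E
python3 - <<'E'
from m import *
im=np.load("top0.npz")['p']
blobs("top",im,{"dome":(139,185,3,20,0),"nut":(190,191,8,20,0),"sleeve":(250,191,18,20,0),"up":(312,193,6,20,0),"ring":(379,205,6,20,0)})
im=np.load("side0.npz")['p']
blobs("side",im,{"dome":(213,283,3,19,0),"nut":(245,251,8,18,0),"sleeve":(271,216,18,18,0),"up":(297,188,6,18,0),"ring":(327,162,6,16,0)})
P=pose("top")
print("tray TL TR BR BL", cast(P,[(70+452/2.1,120+257/2.1),(70+729/2.1,120+250/2.1),(70+737/2.1,120+384/2.1),(70+457/2.1,120+393/2.1)],9).round(1))
a=cast(P,[(70+160/2.1,120+283/2.1),(70+262/2.1,120+286/2.1),(70+258/2.1,120+388/2.1),(70+157/2.1,120+386/2.1)],10);print(a.round(1),a.mean(0))
E
```

```text
top dome [645.9 272.5] [58.4 59.4] thr 50.0
top nut [633.  152.2] [50.2 51.7] thr 49.0
top sleeve [634.7  15.4] [43.  45.9] thr 32.0
top up [ 634.7 -127.5] [56.9 57.6] thr 46.0
top ring [ 610.  -283.5] [57.2 58.8] thr 7.0
side dome [645.9 276.6] [59.6 61.6] thr 65.0
side nut [632.1 158.3] [51.7 58.2] thr 70.0
side sleeve [632.   26.1] [45.1 59.4] thr 54.0
side up [ 634.5 -122.2] [60.5 66.1] thr 59.0
side ring [ 623.2 -364. ] [16.3 47.7] thr 61.0
tray TL TR BR BL [[ 519.6  -68.2    9. ]
 [ 532.8 -373.7    9. ]
 [ 387.6 -379.8    9. ]
 [ 374.8  -75.5    9. ]]
[[485.2 245.1  10. ]
 [484.4 135.6  10. ]
 [376.6 136.   10. ]
 [376.4 243.2  10. ]] [430.64273076 189.9627303   10.        ]
```

Run:
```python
from h import *
im=np.load("top0.npz")['p']
a=cv2.resize(im[245:315,135:205],None,fx=8,fy=8,interpolation=cv2.INTER_CUBIC)
cv2.imwrite("pics/arb.png",a[:,:,::-1])
a=cv2.resize(im[230:315,275:430],None,fx=5,fy=5,interpolation=cv2.INTER_CUBIC)
cv2.imwrite("pics/tray.png",a[:,:,::-1])
```

```text
(no output)
```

View pics/arb.png

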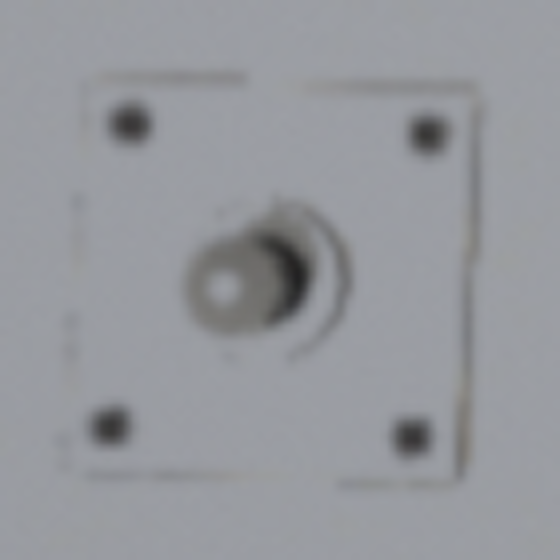

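View pics/tray.png

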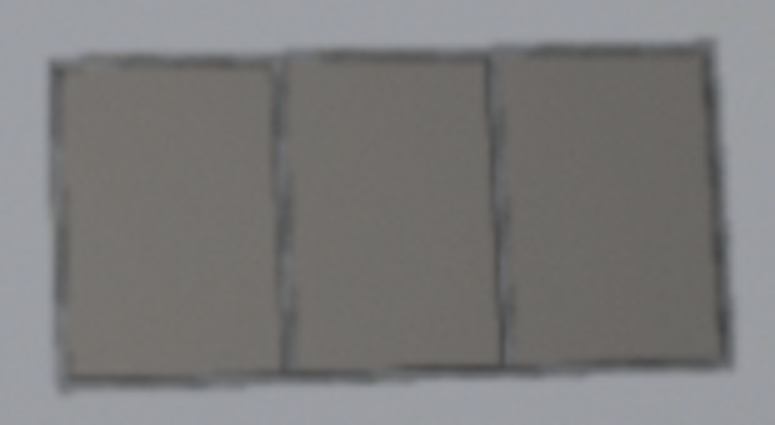

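Run:
```python
from m import *
P=pose("top")
b=np.array([(130,124),(428,134),(411,437),(110,427)])/8+[135,245]-.44
X=cast(P,b,10);print(X.round(1),X.mean(0))
print("tip",cast(P,[np.array([222,290])/8+[135,245]-.44],76))
t=np.array([(52,62),(712,42),(731,368),(64,388)])/5+[275,230]-.4
T=cast(P,t,9);print(T.round(1))
m=T.mean(0);y=(T[0]+T[3]-T[1]-T[2]);y/=np.linalg.norm(y);print("tray",m,np.degrees(np.arctan2(-y[0],y[1])),"y+100",m+100*y,"y-100",m-100*y)
S=pose("side")
for n in ("tip",): print(proj(S,cast(P,[np.array([222,290])/8+[135,245]-.44],76)))
```

```text
[[473.6 234.1  10. ]
 [472.6 150.2  10. ]
 [388.5 151.9  10. ]
 [389.5 235.8  10. ]] [431.05145306 193.0110188   10.        ]
tip [[430.68046701 193.37886196  76.        ]]
[[ 520.5  -67.6    9. ]
 [ 535.2 -373.4    9. ]
 [ 386.8 -379.5    9. ]
 [ 374.6  -75.     9. ]]
tray [ 454.26304562 -223.87829479    9.        ] 2.518268662229932 y+100 [ 449.86925262 -123.97486851    9.        ] y-100 [ 458.65683862 -323.78172107    9.        ]
[[307.3782043  278.04749297]]
```

>>> step_arm([
  [60, -60, 0, 0, 0, -0.15, 85],
  [120, -120, 0, 0, 0, -0.3, 85],
  [180, -180, 0, 0, 0, -0.45, 85],
  [240, -240, 0, 0, 0, -0.6, 85],
  [300, -300, 0, 0, 0, -0.75, 85],
  [360, -360, 0, 0, 0, -0.9, 85],
  [420, -410, 0, 0, 0, -1.05, 85],
  [470, -460, 0, 0, 0, -1.2, 85],
])

```text
clock: 1.1
eef_pos: [497.4, 256.0, 230.5]
tcp_rot: [3.063, 1.569, -3.081]
contact_force: [0.7, 0.8, 0.5]
opening: 0.995
```

>>> step_arm([
  [20, -60, 0, 0, 0, -0.14, 85],
  [40, -120, -20, 0, 0, -0.14, 85],
  [60, -180, -50, 0, 0, -0.14, 85],
  [80, -240, -80, 0, 0, -0.14, 85],
  [100, -300, -90, 0, 0, -0.14, 85],
  [120, -350, -100, 0, 0, -0.14, 85],
  [137, -383, -100, 0, 0, -0.14, 85],
  [137, -383, -100, 0, 0, -0.14, 85],
])

```text
clock: 2.1
eef_pos: [635.2, -130.2, 129.7]
tcp_rot: [-2.856, 1.569, -2.861]
contact_force: [-0.0, 0.7, -0.3]
opening: 0.992
```

Run:
```python
from m import *
s=r.sense();p,d=vision.grab_frame("wrist");cv2.imwrite("pics/w1.png",p[:,:,::-1]);np.savez("w1.npz",p=p,d=d)
print(s['eef_pos'],R(s['tcp_rot']).round(3)); import pickle; pickle.dump(s,open("w1.pkl","wb"))
print(proj(pose("wrist",s),[[634.7,-127.5,6]]))
```

```text
[ 635.21851524 -130.24893337  129.69942646] [[-0.001  0.005  1.   ]
 [-0.     1.    -0.005]
 [-1.    -0.    -0.001]]
[[278.04298736 197.8358354 ]]
```

View pics/w1.png

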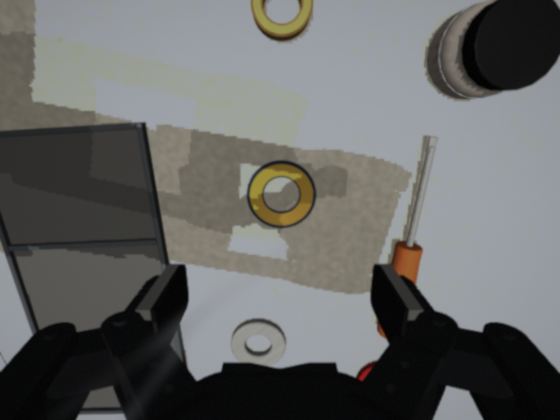

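```bash
cat >> m.py <<'E'
import pickle
def ell(P,mask,z,f=1,off=(0,0)):
    cs,_=cv2.findContours(mask.astype(np.uint8),cv2.RETR_EXTERNAL,cv2.CHAIN_APPROX_NONE)
    c=max(cs,key=cv2.contourArea); c=cv2.convexHull(c)
    h,w=mask.shape; M=np.zeros((h,w),np.uint8); cv2.drawContours(M,[c],-1,1,1)
    v,u=np.nonzero(M); X=cast(P,(np.c_[u,v]+.5)/f-.5+off,z)[:,:2].astype(np.float32)
    return cv2.fitEllipse(X.reshape(-1,1,2))
def crop(p,u,v,hw,f=4): 
    return cv2.resize(p[v-hw:v+hw,u-hw:u+hw],None,fx=f,fy=f,interpolation=cv2.INTER_CUBIC),f,(u-hw,v-hw)
E
python3 - <<'E'
from m import *
s=pickle.load(open("w1.pkl","rb"));p=np.load("w1.npz")['p'];P=pose("wrist",s)
W,f,o=crop(p,281,194,42)
hsv=cv2.cvtColor(W,cv2.COLOR_RGB2HSV); L=W.max(2)
y=(hsv[...,1]>140)&(hsv[...,0]<40)
print("yellow z8",ell(P,y,8,f,o)); 
dk=(hsv[...,2]<80)|y
print("all z7",ell(P,dk,7,f,o))
cv2.imwrite("pics/w1c.png",np.hstack([W[:,:,::-1],np.repeat((dk*255).astype(np.uint8)[...,None],3,2)]))
W,f,o=crop(p,258,343,34)
d=np.load("w1.npz")['d'];C=cloud(P,d)
print("table",np.median(C[130:150,330:350,2]),np.median(C[160:230,245:315,2]), C[160:230,245:315,2].max())
E
```

```text
yellow z8 ((637.306396484375, -124.60108947753906), (54.474327087402344, 54.9383659362793), 143.1608428955078)
all z7 ((637.353759765625, -124.54805755615234), (59.59741973876953, 61.15556716918945), 156.18804931640625)
table 1.0701900694597555 6.296564208406011 273.3156385420274
```

View pics/w1c.png

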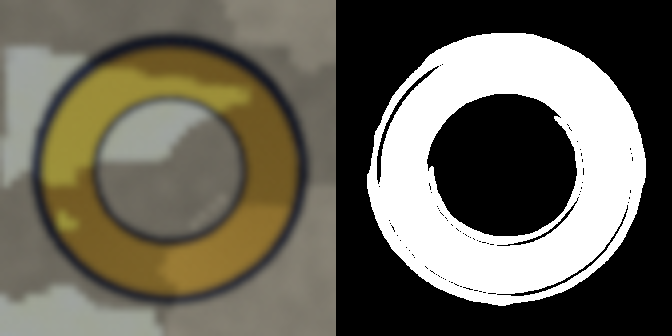

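Run:
```python
from m import *
s=pickle.load(open("w1.pkl","rb"));d=np.load("w1.npz")['d'];P=pose("wrist",s)
C=(cloud(P,d)-s['eef_pos'])@R(s['tcp_rot'])
K=C[240:400,80:480]; k=K.reshape(-1,3); k=k[(k[:,0]>-60)&(k[:,0]<30)&(abs(k[:,1])<40)&(abs(k[:,2])<75)&(d[240:400,80:480].ravel()>0)]
for sgn in (1,-1):
    q=k[k[:,2]*sgn>0]; print(len(q),np.percentile(q,[1,50,99],axis=0).round(1)); print(np.histogram(q[:,0],bins=np.arange(-60,32,4)))
    t=q[q[:,0]>-25]; print(np.percentile(t,[1,50,99],axis=0).round(1))
```

```text
3471 [[-59.8  -8.8  42.6]
 [-40.3   8.6  44. ]
 [-15.4  14.7  63.8]]
(array([446, 139, 440, 357, 383, 348, 327, 306, 284, 227, 158,  56,   0,
         0,   0,   0,   0,   0,   0,   0,   0,   0]), array([-60, -56, -52, -48, -44, -40, -36, -32, -28, -24, -20, -16, -12,
        -8,  -4,   0,   4,   8,  12,  16,  20,  24,  28]))
[[-24.9  -8.8  42.6]
 [-20.9   6.6  43.1]
 [-14.1  13.1  55.4]]
3444 [[-59.8  -8.9 -62.1]
 [-40.2   8.6 -42.9]
 [-15.4  14.7 -41.6]]
(array([432, 169, 411, 332, 391, 360, 329, 296, 275, 242, 155,  52,   0,
         0,   0,   0,   0,   0,   0,   0,   0,   0]), array([-60, -56, -52, -48, -44, -40, -36, -32, -28, -24, -20, -16, -12,
        -8,  -4,   0,   4,   8,  12,  16,  20,  24,  28]))
[[-25.   -8.9 -54.2]
 [-20.9   6.4 -42.1]
 [-13.8  12.9 -41.5]]
```

>>> step_arm([
  [1.8, 3.7, -30, 0, 0, 0, 68],
  [1.8, 3.7, -60, 0, 0, 0, 68],
  [1.8, 3.7, -85, 0, 0, 0, 68],
  [1.8, 3.7, -100, 0, 0, 0, 68],
  [1.8, 3.7, -100, 0, 0, 0, 68],
  [1.8, 3.7, -100, 0, 0, 0, 68],
  [1.8, 3.7, -100, 0, 0, 0, 68],
  [1.8, 3.7, -100, 0, 0, 0, 68],
], force=40)

```text
clock: 3.15
eef_pos: [636.5, -124.8, 30.5]
tcp_rot: [2.993, 1.57, 2.99]
contact_force: [1.1, 0.5, 0.8]
opening: 0.798
```

```bash
cat > tip.py <<'E'
from m import *
import sys
nm=sys.argv[1]
s=r.sense();p,d=vision.grab_frame("wrist");cv2.imwrite(f"pics/{nm}.png",p[:,:,::-1]);np.savez(nm+".npz",p=p,d=d);pickle.dump(s,open(nm+".pkl","wb"))
P=pose("wrist",s); print(s['eef_pos'].round(1),s['opening'],s['contact_force'].round(1))
C=(cloud(P,d)-s['eef_pos'])@R(s['tcp_rot'])
k=C.reshape(-1,3)
for sg in (1,-1):
    for lo in (20,):
        q=k[(d.ravel()>0)&(k[:,0]>-45)&(k[:,0]<4)&(abs(k[:,1])<25)&(k[:,2]*sg>18)&(k[:,2]*sg<75)&(C.reshape(-1,3)@np.array([1,0,0])<s['eef_pos'][2]-14)]
        print(sg,len(q),np.percentile(q,[.5,50,99.5],axis=0).round(1).tolist())
E
python3 tip.py w2
```

```text
[ 636.5 -124.8   30.5] 0.7984772987262138 [1.1 0.5 0.8]
1 2157 [[-44.9, -9.2, 34.1], [-30.5, 8.4, 34.7], [-8.6, 13.1, 48.1]]
-1 2166 [[-44.9, -9.3, -47.0], [-30.4, 8.4, -33.7], [-8.9, 13.1, -33.0]]
```

View pics/w2.png

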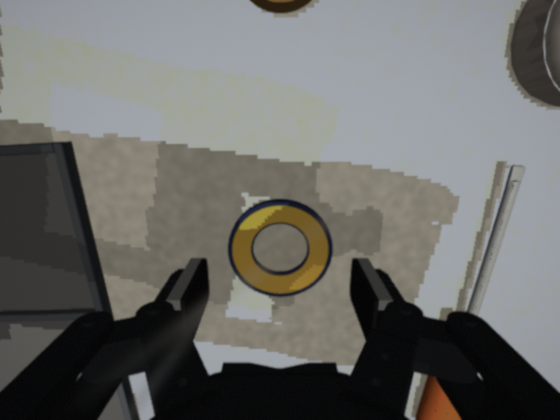

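>>> step_arm([
  [0.3, -1.8, -15, 0, 0, 0, 68],
  [0.3, -1.8, -28, 0, 0, 0, 68],
  [0.3, -1.8, -35, 0, 0, 0, 68],
  [0.3, -1.8, -35, 0, 0, 0, 68],
  [0.3, -1.8, -35, 0, 0, 0, 50],
  [0.3, -1.8, -35, 0, 0, 0, 50],
  [0.3, -1.8, -35, 0, 0, 0, 50],
  [0.3, -1.8, -35, 0, 0, 0, 50],
], force=40)

```text
clock: 4.2
eef_pos: [637.0, -126.5, -4.3]
tcp_rot: [2.919, 1.57, 2.916]
contact_force: [-0.5, 0.8, 4.8]
opening: 0.686
```

```bash
python3 tip.py w3
```

```text
[ 637.  -126.5   -4.3] 0.686073488468934 [-0.5  0.8  4.8]
1 1794 [[-44.8, -9.5, 29.4], [-33.4, 8.5, 30.8], [-18.5, 13.2, 43.3]]
-1 1784 [[-44.7, -9.3, -42.3], [-33.4, 8.5, -29.7], [-18.4, 13.2, -28.3]]
```

View pics/w3.png

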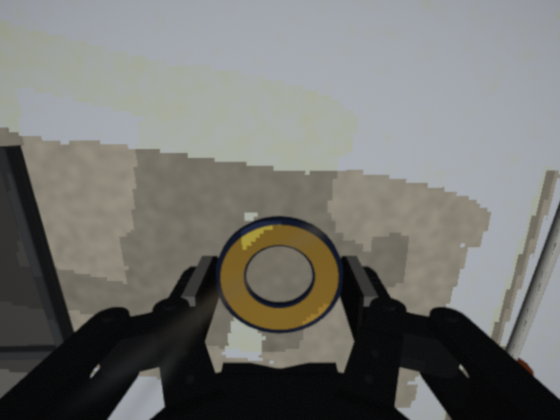

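```bash
cat > sp.py <<'E'
from m import *
def spring(nm,u,v,hw,z):
    s=pickle.load(open(nm+".pkl","rb"));p=np.load(nm+".npz")['p'];P=pose("wrist",s)
    W,f,o=crop(p,u,v,hw); hsv=cv2.cvtColor(W,cv2.COLOR_RGB2HSV)
    y=(hsv[...,1]>120)&(hsv[...,0]<40)&(hsv[...,2]>60)
    cs,h=cv2.findContours(y.astype(np.uint8),cv2.RETR_CCOMP,cv2.CHAIN_APPROX_NONE)
    e=ell(P,y,z,f,o); print("outer",np.round(e[0],1),np.round(e[1],1),"rel TCP",np.round(np.array(e[0])-s['eef_pos'][:2],1))
    return e
E
python3 -c "
from sp import *
spring('w3',280,275,65,8);spring('w2',280,247,60,8)"
```

```text
outer [ 637.5 -125.4] [55.2 55.2] rel TCP [0.5 1.1]
outer [ 637.4 -125.3] [55.  55.3] rel TCP [ 1.  -0.5]
```

>>> step_arm([
  [0, 0, 10, 0, 0, 0, 50],
  [0, 0, 40, 0, 0, 0, 50],
  [0, 0, 85, 0, 0, 0, 50],
  [-25, 50, 130, 0, 0, 0, 50],
  [-60, 100, 135, 0, 0, 0, 50],
  [-95, 150, 135, 0, 0, 0, 50],
  [-130, 200, 135, 0, 0, 0, 50],
  [-170, 240, 135, 0, 0, 0, 50],
], force=40)

```text
clock: 5.25
eef_pos: [466.0, 115.0, 131.3]
tcp_rot: [1.046, 1.57, 1.043]
contact_force: [1.8, 0.5, -1.6]
opening: 0.689
```

```bash
python3 tip.py w4
```

```text
[466.  115.  131.3] 0.6893279767178969 [ 1.8  0.5 -1.6]
1 3844 [[-44.5, -19.4, 18.1], [-15.8, 8.0, 29.6], [-9.4, 23.8, 43.1]]
-1 3625 [[-44.6, -18.6, -42.0], [-17.8, 8.0, -28.6], [-9.5, 23.2, -18.1]]
```

View pics/w4.png

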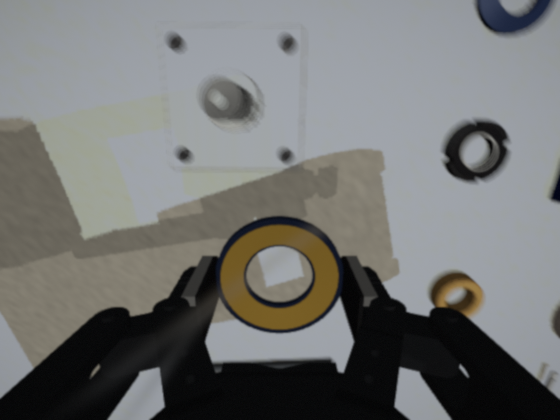

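>>> step_arm([
  [-20, 25, 0, 0, 0, 0, 50],
  [-35, 40, 0, 0, 0, 0, 50],
  [-35, 40, 0, 0, 0, 0, 50],
  [-35, 40, 0, 0, 0, 0, 50],
  [-35, 40, 0, 0, 0, 0, 50],
  [-35, 40, 0, 0, 0, 0, 50],
  [-35, 40, 0, 0, 0, 0, 50],
  [-35, 40, 0, 0, 0, 0, 50],
])

```text
clock: 6.3
eef_pos: [425.0, 157.6, 130.4]
tcp_rot: [2.939, 1.565, 2.935]
contact_force: [-0.8, -1.5, -0.8]
opening: 0.685
```

```bash
python3 tip.py w5
python3 - <<'E'
from m import *
p=np.load("w5.npz")['p'];s=pickle.load(open("w5.pkl","rb"));print(R(s['tcp_rot']).round(4))
cv2.imwrite("pics/w5c.png",cv2.resize(p[0:260,150:420],None,fx=2.2,fy=2.2,interpolation=cv2.INTER_CUBIC)[:,:,::-1])
E
```

```text
[425.  157.6 130.4] 0.6845945292549577 [-0.8 -1.5 -0.8]
1 3843 [[-44.5, -19.6, 18.1], [-15.6, 7.9, 29.6], [-9.3, 23.6, 43.1]]
-1 3616 [[-44.1, -18.2, -42.0], [-17.7, 8.0, -28.6], [-9.4, 23.0, -18.1]]
[[-0.0059  0.0037  1.    ]
 [ 0.0012  1.     -0.0037]
 [-1.      0.0012 -0.0059]]
```

View pics/w5c.png

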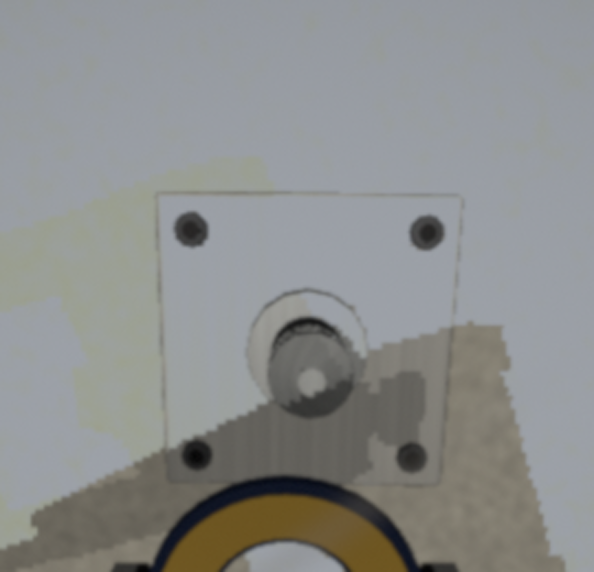

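```bash
python3 - <<'E'
from m import *
s=pickle.load(open("w5.pkl","rb"));P=pose("wrist",s)
f=lambda a:(np.array(a)+.5)/2.2-.5+[150,0]
X=cast(P,f([(191,229),(427,232),(412,457),(196,455)]),10);print(X.round(1).tolist(),X.mean(0))
print("tip",cast(P,f([(312,381)]),76))
print("seat",cast(P,f([(247,351),(368,350),(307,290)]),22))
E
python3 -c "
from sp import *
P=spring('w5',280,275,65,130+4.3+8)
"
```

```text
[[391.3, 238.9, 10.0], [476.3, 237.6, 10.0], [475.1, 152.7, 10.0], [389.7, 153.6, 10.0]] [433.12499866 195.6854242   10.        ]
tip [[433.17310457 196.13184028  76.        ]]
seat [[411.41639483 196.56712302  22.        ]
 [455.03582849 196.83147182  22.        ]
 [432.93403579 218.0071013   22.        ]]
outer [425.5 158.4] [55.3 55.4] rel TCP [0.6 0.9]
```

>>> step_arm([
  [7.6, 20, 0, 0, 0, 0, 50],
  [7.6, 37.3, 0, 0, 0, 0, 50],
  [7.6, 37.3, 0, 0, 0, 0, 50],
  [7.6, 37.3, 0, 0, 0, 0, 50],
  [7.6, 37.3, 0, 0, 0, 0, 50],
  [7.6, 37.3, -15, 0, 0, 0, 50],
  [7.6, 37.3, -35, 0, 0, 0, 50],
  [7.6, 37.3, -40, 0, 0, 0, 50],
])

```text
clock: 7.35
eef_pos: [431.4, 194.2, 88.7]
tcp_rot: [3.138, 1.562, 3.134]
contact_force: [0.6, -0.8, -0.6]
opening: 0.684
```

```bash
python3 tip.py w6;python3 -c "
from h import *
print(R(r.sense()['tcp_rot']).round(4))"
```

```text
[431.4 194.2  88.7] 0.6837954684948261 [ 0.6 -0.8 -0.6]
1 3832 [[-44.5, -19.2, 18.1], [-15.6, 8.0, 29.6], [-8.9, 23.7, 43.0]]
-1 3627 [[-44.4, -18.5, -42.0], [-17.9, 8.0, -28.6], [-9.3, 23.1, -18.1]]
[[-8.2e-03  3.9e-03  1.0e+00]
 [ 2.0e-04  1.0e+00 -3.9e-03]
 [-1.0e+00  2.0e-04 -8.2e-03]]
```

View pics/w6.png

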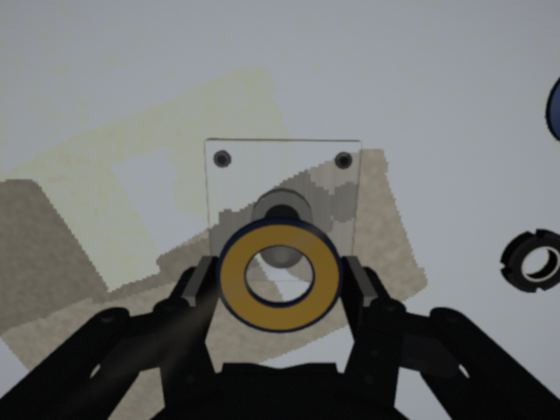

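>>> step_arm([
  [1.2, 0.7, -5, 0, -0.008, 0, 50],
  [1.2, 0.7, -10, 0, -0.008, 0, 50],
  [1.2, 0.7, -16, 0, -0.008, 0, 50],
  [1.2, 0.7, -22, 0, -0.008, 0, 50],
  [1.2, 0.7, -28, 0, -0.008, 0, 50],
  [1.2, 0.7, -34, 0, -0.008, 0, 50],
  [1.2, 0.7, -40, 0, -0.008, 0, 50],
  [1.2, 0.7, -42, 0, -0.008, 0, 50],
])

```text
clock: 8.4
eef_pos: [432.5, 194.9, 46.3]
tcp_rot: [-3.026, 1.57, -3.03]
contact_force: [0.1, 0.6, -1.2]
opening: 0.683
```

>>> step_arm([
  [0, 0, -6, 0, 0, 0, 50],
  [0, 0, -12, 0, 0, 0, 50],
  [0, 0, -18, 0, 0, 0, 50],
  [0, 0, -22, 0, 0, 0, 50],
  [0, 0, -25, 0, 0, 0, 50],
  [0, 0, -27, 0, 0, 0, 50],
  [0, 0, -28, 0, 0, 0, 50],
  [0, 0, -28, 0, 0, 0, 50],
])

```text
clock: 9.4
eef_pos: [432.6, 194.9, 18.4]
tcp_rot: [-3.093, 1.57, -3.097]
contact_force: [-0.1, -0.3, -0.3]
opening: 0.69
```

```bash
python3 tip.py w7
```

```text
[432.6 194.9  18.4] 0.6897802971697885 [-0.1 -0.3 -0.3]
1 3838 [[-44.3, -19.4, 18.1], [-15.5, 7.9, 29.6], [-9.2, 23.9, 43.1]]
-1 3626 [[-44.5, -18.5, -42.0], [-17.7, 8.1, -28.6], [-9.3, 23.1, -18.1]]
```

View pics/w7.png

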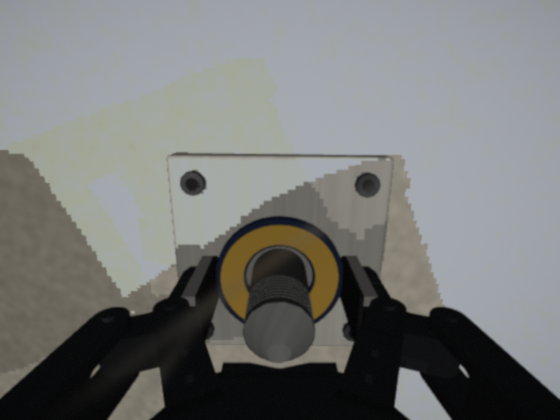

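Centred around the arbor with no contact, just above the seat. Release and retreat upward.

>>> step_arm([
  [0, 0, -1, 0, 0, 0, 52],
  [0, 0, -1, 0, 0, 0, 66],
  [0, 0, -1, 0, 0, 0, 70],
  [0, 0, -1, 0, 0, 0, 70],
  [0, 0, -1, 0, 0, 0, 70],
  [0, 0, 10, 0, 0, 0, 70],
  [0, 0, 40, 0, 0, 0, 70],
  [0, 0, 75, 0, 0, 0, 70],
])

```text
clock: 10.45
eef_pos: [432.2, 194.8, 94.5]
tcp_rot: [-2.9, 1.569, -2.904]
contact_force: [1.0, -0.5, -0.1]
opening: 0.816
```

>>> step_arm([
  [20, 0, 30, 0, 0, 0, 70],
  [70, 20, 45, 0, 0, 0, 70],
  [120, 40, 45, 0, 0, 0, 70],
  [170, 60, 45, 0, 0, 0, 70],
  [214, 78, 45, 0, 0, 0, 70],
  [214, 78, 45, 0, 0, 0, 70],
  [214, 78, 45, 0, 0, 0, 70],
  [214, 78, 45, 0, 0, 0, 70],
])

```text
clock: 11.45
eef_pos: [645.1, 272.3, 139.8]
tcp_rot: [-2.855, 1.568, -2.859]
contact_force: [0.9, 0.4, 0.1]
opening: 0.818
```

```bash
python3 tip.py w8;python3 - <<'E'
from m import *
im,d=vision.grab_frame("top");np.savez("top1.npz",p=im,d=d)
a=cv2.resize(im[245:315,135:205],None,fx=8,fy=8,interpolation=cv2.INTER_CUBIC)
cv2.imwrite("pics/arb1.png",a[:,:,::-1])
E
```

```text
[645.1 272.3 139.8] 0.8183567280985383 [0.9 0.4 0.1]
1 2157 [[-44.8, -9.3, 35.1], [-30.5, 8.4, 35.7], [-9.2, 13.0, 49.0]]
-1 2164 [[-44.9, -9.5, -48.0], [-30.5, 8.4, -34.6], [-9.0, 13.0, -34.0]]
```

View pics/w8.png

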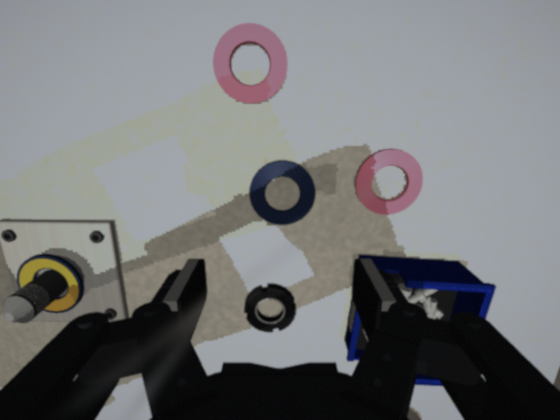

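View pics/arb1.png

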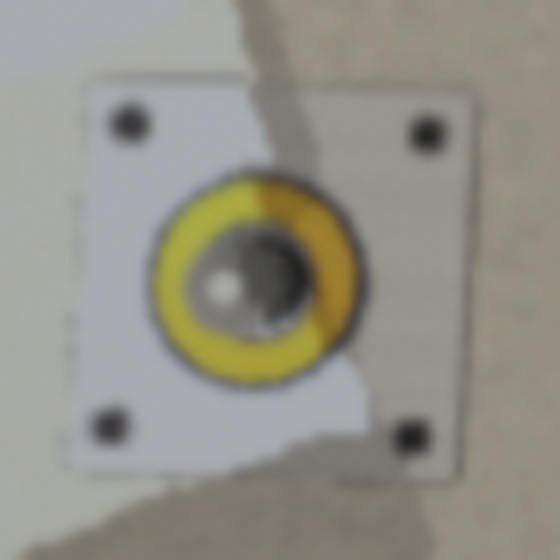

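Run:
```python
from m import *
s=pickle.load(open("w8.pkl","rb"));p=np.load("w8.npz")['p'];P=pose("wrist",s)
W,f,o=crop(p,282,192,40); hsv=cv2.cvtColor(W,cv2.COLOR_RGB2HSV)
m=(W[...,2].astype(int)>W[...,0]+12)&(W[...,0]<70)&(hsv[...,1]>70)
for z in(3,5): print(ell(P,m,z,f,o))
hole=cv2.morphologyEx(m.astype(np.uint8),cv2.MORPH_CLOSE,np.ones((9,9)))
cv2.imwrite("pics/w8c.png",np.hstack([W[:,:,::-1],np.repeat((m*255).astype(np.uint8)[...,None],3,2)]))
print(R(s['tcp_rot']).round(4))
```

```text
((647.8687133789062, 275.8796691894531), (58.045997619628906, 58.66995620727539), 1.736183762550354)
((647.8576049804688, 276.408447265625), (57.63197708129883, 58.25149154663086), 1.7364834547042847)
[[-2.3e-03  3.9e-03  1.0e+00]
 [-7.0e-04  1.0e+00 -3.9e-03]
 [-1.0e+00 -7.0e-04 -2.3e-03]]
```

View pics/w8c.png

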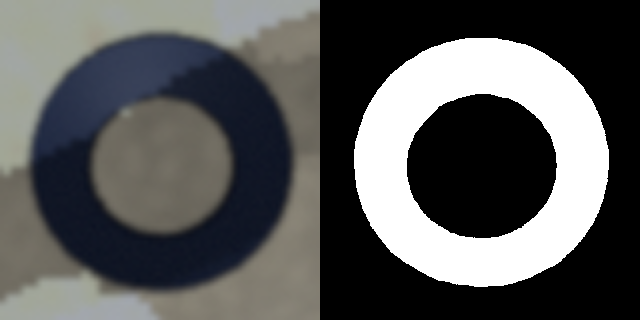

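>>> step_arm([
  [2.2, 1.9, -35, 0, 0, 0, 70],
  [2.2, 1.9, -70, 0, 0, 0, 70],
  [2.2, 1.9, -105, 0, 0, 0, 70],
  [2.2, 1.9, -125, 0, 0, 0, 70],
  [2.2, 1.9, -135, 0, 0, 0, 70],
  [2.2, 1.9, -140, 0, 0, 0, 70],
  [2.2, 1.9, -140, 0, 0, 0, 70],
  [2.2, 1.9, -140, 0, 0, 0, 70],
])

```text
clock: 12.55
eef_pos: [648.3, 274.6, 1.0]
tcp_rot: [2.83, 1.57, 2.826]
contact_force: [0.2, -1.5, -0.4]
opening: 0.819
```

```bash
python3 tip.py w9
```

```text
[648.3 274.6   1. ] 0.8186667551974656 [ 0.2 -1.5 -0.4]
1 2061 [[-44.8, -9.4, 35.1], [-31.2, 8.5, 35.8], [-13.3, 13.2, 49.0]]
-1 2055 [[-45.0, -9.4, -48.0], [-31.3, 8.4, -34.7], [-13.5, 13.1, -34.0]]
```

View pics/w9.png

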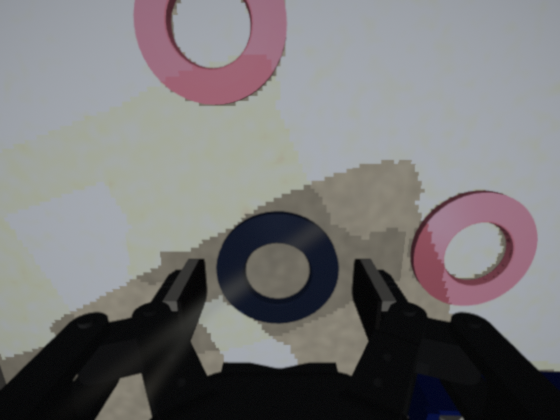

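>>> step_arm([
  [-0.9, -0.4, -3, 0, 0, 0, 70],
  [-0.9, -0.4, -6, 0, 0, 0, 70],
  [-0.9, -0.4, -6, 0, 0, 0, 64],
  [-0.9, -0.4, -6, 0, 0, 0, 50],
  [-0.9, -0.4, -6, 0, 0, 0, 50],
  [-0.9, -0.4, -6, 0, 0, 0, 50],
  [-0.9, -0.4, -6, 0, 0, 0, 50],
  [-0.9, -0.4, -6, 0, 0, 0, 50],
])

```text
clock: 13.6
eef_pos: [648.0, 274.4, -4.5]
tcp_rot: [0.557, 1.57, 0.553]
contact_force: [1.2, -0.9, 5.7]
opening: 0.685
```

```bash
python3 tip.py w10
cat > dk.py <<'E'
from m import *
def dome(nm,u,v,hw,z):
    s=pickle.load(open(nm+".pkl","rb"));p=np.load(nm+".npz")['p'];P=pose("wrist",s)
    W,f,o=crop(p,u,v,hw); hsv=cv2.cvtColor(W,cv2.COLOR_RGB2HSV)
    m=(W[...,2].astype(int)>W[...,0]+12)&(W[...,0]<70)&(hsv[...,1]>70)
    e=ell(P,m,z,f,o); cs,h=cv2.findContours(m.astype(np.uint8),cv2.RETR_CCOMP,cv2.CHAIN_APPROX_NONE)
    i=max([k for k in range(len(cs)) if h[0][k][3]>=0],key=lambda k:cv2.contourArea(cs[k]))
    M=np.zeros(m.shape,np.uint8);cv2.drawContours(M,cs,i,1,-1)
    e2=ell(P,M,z+3,f,o)
    print(nm,"outer",np.round(e[0],1),np.round(e[1],1),"hole",np.round(e2[0],1),np.round(e2[1],1),"rel",np.round(np.array(e[0])-s['eef_pos'][:2],1),np.round(np.array(e2[0])-s['eef_pos'][:2],1))
E
python3 -c "
from dk import *
dome('w8',282,192,40,5);dome('w9',278,267,64,5);dome('w10',280,275,66,5)"
```

```text
[648.  274.4  -4.5] 0.6849010107300737 [ 1.2 -0.9  5.7]
1 1783 [[-44.5, -9.3, 29.3], [-33.5, 8.5, 30.7], [-18.6, 13.2, 43.2]]
-1 1771 [[-44.7, -9.2, -42.1], [-33.5, 8.5, -29.6], [-18.8, 13.1, -28.2]]
w8 outer [647.9 276.4] [57.6 58.3] hole [647.9 276.9] [33.5 34. ] rel [2.8 4.1] [2.8 4.5]
w9 outer [655.5 266.8] [33.  60.9] hole [667.8 294.7] [0.6 0.7] rel [ 7.2 -7.8] [19.5 20.1]
w10 outer [655.2 268.1] [35.9 62.1] hole [631.3 267.6] [0.3 0.5] rel [ 7.2 -6.3] [-16.7  -6.8]
```

View pics/w10.png

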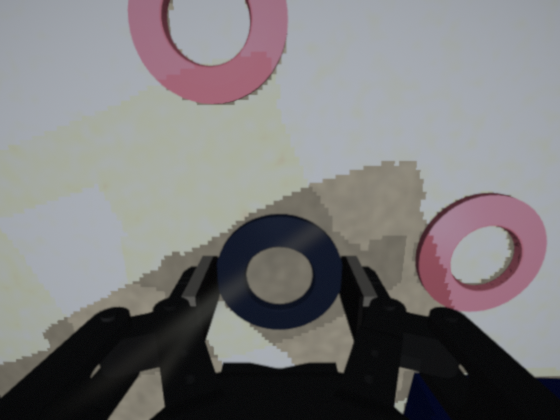

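```bash
cat > hole.py <<'E'
from m import *
def hole(nm,u,v,z,tol=60,hw=45):
    s=pickle.load(open(nm+".pkl","rb"));p=np.load(nm+".npz")['p'];P=pose("wrist",s)
    W,f,o=crop(p,u,v,hw); g=cv2.cvtColor(W,cv2.COLOR_RGB2GRAY)
    t=tol; m=(g>t).astype(np.uint8)
    n,l=cv2.connectedComponents(m); M=(l==l[l.shape[0]//2,l.shape[1]//2])
    e=ell(P,M,z,f,o); print(nm,"hole",np.round(e[0],1),np.round(e[1],1),"rel",np.round(np.array(e[0])-s['eef_pos'][:2],1))
E
python3 -c "
from hole import *
hole('w9',278,267,8);hole('w10',280,275,8)"
```

```text
w9 hole [647.9 277.6] [30. 31.] rel [-0.4  3. ]
w10 hole [648.5 277.8] [30. 31.] rel [0.5 3.5]
```

>>> step_arm([
  [0, 0, 10, 0, 0, 0, 50],
  [0, 0, 45, 0, 0, 0, 50],
  [-10, 0, 95, 0, 0, 0, 50],
  [-50, -20, 130, 0, 0, 0, 50],
  [-100, -40, 135, 0, 0, 0, 50],
  [-150, -65, 135, 0, 0, 0, 50],
  [-200, -80, 135, 0, 0, 0, 50],
  [-215, -80, 135, 0, 0, 0, 50],
])

```text
clock: 14.65
eef_pos: [429.6, 193.0, 130.5]
tcp_rot: [-2.852, 1.569, -2.856]
contact_force: [1.7, 0.7, -0.6]
opening: 0.682
```

>>> step_arm([
  [0, 0, 0, 0, 0, 0, 50],
  [0, 0, 0, 0, 0, 0, 50],
  [0, 0, 0, 0, 0, 0, 50],
  [0, 0, 0, 0, 0, 0, 50],
  [0, 0, 0, 0, 0, 0, 50],
  [0, 0, 0, 0, 0, 0, 50],
  [0, 0, 0, 0, 0, 0, 50],
  [0, 0, 0, 0, 0, 0, 50],
])

```text
clock: 15.65
eef_pos: [429.6, 193.0, 130.5]
tcp_rot: [-2.863, 1.569, -2.868]
contact_force: [-0.1, -0.3, -0.5]
opening: 0.682
```

```bash
python3 tip.py w11; python3 -c "
from hole import *
s=r.sense();print(R(s['tcp_rot']).round(4))
hole('w11',280,275,s['eef_pos'][2]+4.5+8)"
```

```text
[429.6 193.  130.5] 0.682301116462622 [-0.1 -0.3 -0.5]
1 3743 [[-44.5, -18.7, 18.1], [-16.4, 8.2, 29.5], [-8.4, 23.8, 43.0]]
-1 3548 [[-44.5, -18.5, -41.8], [-18.6, 8.2, -28.5], [-8.3, 23.5, -18.1]]
[[-1.4e-03  4.2e-03  1.0e+00]
 [-4.0e-04  1.0e+00 -4.2e-03]
 [-1.0e+00 -4.0e-04 -1.4e-03]]
w11 hole [430.1 196.6] [30.4 31.2] rel [0.5 3.5]
```

View pics/w11.png

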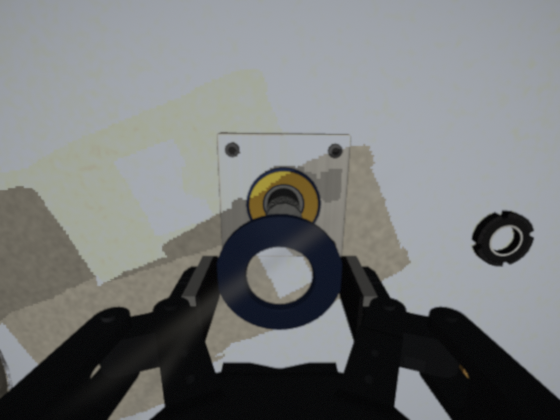

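Run:
```python
from m import *
for nm,zt,zb,off in (("w3",3,8,4.3),("w5",3,8,4.3),("w10",0,5,4.5),("w11",0,5,4.5)):
    s=pickle.load(open(nm+".pkl","rb"));p=np.load(nm+".npz")['p'];P=pose("wrist",s)
    g=cv2.GaussianBlur(p,(3,3),0).astype(float); b=s['eef_pos'][2]+off
    col=np.median(g[:,276:284].max(2),axis=1)
    top=np.gradient(col[195:235]); i=195+np.argmin(top)
    bot=np.gradient(col[318:345]); j=318+np.argmax(bot)
    A=cast(P,[(280,i)],b+zt)[0];B=cast(P,[(280,j)],b+zb)[0]
    print(nm,i,j,"len",A[1]-B[1],"yc rel",(A[1]+B[1])/2-s['eef_pos'][1], col[i-4:i+5].astype(int),col[j-4:j+5].astype(int))
    # hole: 
    h1=np.gradient(col[236:260]);h2=np.gradient(col[290:315])
    k=236+np.argmax(h1) ; l=290+np.argmin(h2)
    for za,zb2 in ((0,0),(8,8),(8,4),(8,3)):
        A=cast(P,[(280,k)],b+za)[0];B=cast(P,[(280,l)],b+zb2)[0]
        print("  hole",k,l,za,zb2,round(A[1]-B[1],1),round((A[1]+B[1])/2-s['eef_pos'][1],2))
```

```text
w3 216 333 len 59.57554058140116 yc rel 1.1117811802916577 [119 118 111  91  58  36  30  33  40] [ 80  46  42  53  74  98 110 114 116]
  hole 247 301 0 0 29.9 -0.71
  hole 247 301 8 8 28.1 3.79
  hole 247 301 8 4 30.8 2.45
  hole 247 301 8 3 31.5 2.12
w5 216 333 len 59.54372148045738 yc rel 1.1110641998621986 [99 98 93 76 51 33 27 30 33] [ 75  44  45  72 113 147 161 165 165]
  hole 246 301 0 0 30.4 -0.45
  hole 246 301 8 8 28.6 4.02
  hole 246 301 8 4 31.3 2.69
  hole 246 301 8 3 32.0 2.35
w10 213 329 len 59.90642826181812 yc rel 1.4431360415419476 [112 112 111 105  85  53  36  35  41] [ 37  37  39  48  67  95 110 113 112]
  hole 247 303 0 0 31.0 -1.18
  hole 247 303 8 8 29.2 3.34
  hole 247 303 8 4 31.9 1.99
  hole 247 303 8 3 32.6 1.65
w11 213 329 len 59.93180651760707 yc rel 1.4450371585093933 [76 76 76 72 59 43 32 33 39] [ 36  36  39  59  99 143 167 173 173]
  hole 247 303 0 0 31.0 -1.18
  hole 247 303 8 8 29.2 3.35
  hole 247 303 8 4 31.9 2.0
  hole 247 303 8 3 32.6 1.66
```

>>> step_arm([
  [3, 1.5, 0, 0, 0, 0, 50],
  [3, 1.5, -10, 0, 0, 0, 50],
  [3, 1.5, -20, 0, 0, 0, 50],
  [3, 1.5, -30, 0, 0, 0, 50],
  [3, 1.5, -40, 0, 0, 0, 50],
  [3, 1.5, -50, 0, 0, 0, 50],
  [3, 1.5, -50, 0, 0, 0, 50],
  [3, 1.5, -50, 0, 0, 0, 50],
])

```text
clock: 16.7
eef_pos: [432.7, 194.6, 80.6]
tcp_rot: [-2.881, 1.569, -2.886]
contact_force: [0.1, 0.3, -0.8]
opening: 0.687
```

>>> step_arm([
  [0, 0, -7, 0, 0, 0, 50],
  [0, 0, -14, 0, 0, 0, 50],
  [0, 0, -21, 0, 0, 0, 50],
  [0, 0, -28, 0, 0, 0, 50],
  [0, 0, -34, 0, 0, 0, 50],
  [0, 0, -38, 0, 0, 0, 50],
  [0, 0, -40, 0, 0, 0, 50],
  [0, 0, -40, 0, 0, 0, 50],
])

```text
clock: 17.7
eef_pos: [432.7, 194.6, 40.6]
tcp_rot: [-2.876, 1.569, -2.88]
contact_force: [-0.2, -0.7, -1.4]
opening: 0.687
```

```bash
python3 tip.py w12
```

```text
[432.7 194.6  40.6] 0.6867359534970834 [-0.2 -0.7 -1.4]
1 3742 [[-44.6, -19.0, 18.1], [-16.3, 8.2, 29.5], [-8.2, 24.0, 42.9]]
-1 3538 [[-44.5, -18.5, -41.9], [-18.4, 8.2, -28.5], [-8.2, 23.4, -18.1]]
```

View pics/w12.png

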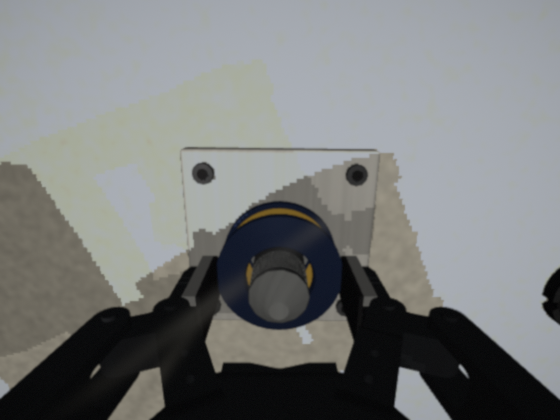

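>>> step_arm([
  [0, 0, -6, 0, 0, 0, 50],
  [0, 0, -11, 0, 0, 0, 50],
  [0, 0, -13.5, 0, 0, 0, 50],
  [0, 0, -14.6, 0, 0, 0, 50],
  [0, 0, -14.6, 0, 0, 0, 50],
  [0, 0, -14.6, 0, 0, 0, 50],
  [0, 0, -14.6, 0, 0, 0, 50],
  [0, 0, -14.6, 0, 0, 0, 50],
])

```text
clock: 18.75
eef_pos: [432.8, 194.6, 26.2]
tcp_rot: [-2.901, 1.57, -2.906]
contact_force: [0.9, 0.3, -0.0]
opening: 0.686
```

>>> step_arm([
  [0, 0, 0, 0, 0, 0, 62],
  [0, 0, 0, 0, 0, 0, 70],
  [0, 0, 0, 0, 0, 0, 70],
  [0, 0, 0, 0, 0, 0, 70],
  [0, 0, 10, 0, 0, 0, 70],
  [0, 0, 35, 0, 0, 0, 70],
  [0, 0, 70, 0, 0, 0, 70],
  [0, 0, 100, 0, 0, 0, 70],
])

```text
clock: 19.75
eef_pos: [433.0, 194.7, 128.0]
tcp_rot: [2.838, 1.57, 2.834]
contact_force: [0.7, -0.4, 0.1]
opening: 0.822
```

>>> step_arm([
  [50, -12, 5, 0, 0, 0, 64],
  [100, -25, 10, 0, 0, 0, 64],
  [150, -35, 10, 0, 0, 0, 64],
  [190, -42, 10, 0, 0, 0, 64],
  [200, -42, 10, 0, 0, 0, 64],
  [200, -42, 10, 0, 0, 0, 64],
  [200, -42, 10, 0, 0, 0, 64],
  [200, -42, 10, 0, 0, 0, 64],
])

```text
clock: 20.75
eef_pos: [631.9, 153.0, 138.2]
tcp_rot: [3.135, 1.57, 3.131]
contact_force: [-0.2, 0.2, -0.3]
opening: 0.748
```

```bash
python3 tip.py w13;python3 - <<'E'
from m import *
im,d=vision.grab_frame("top");np.savez("top2.npz",p=im,d=d)
a=cv2.resize(im[245:315,135:205],None,fx=8,fy=8,interpolation=cv2.INTER_CUBIC)
i2,d=vision.grab_frame("side");b=cv2.resize(i2[255:325,270:340],None,fx=8,fy=8,interpolation=cv2.INTER_CUBIC)
cv2.imwrite("pics/arb2.png",cv2.resize(np.hstack([a,b]),(800,400))[:,:,::-1])
E
```

```text
[631.9 153.  138.2] 0.7482394873840811 [-0.2  0.2 -0.3]
1 2258 [[-44.9, -9.4, 32.1], [-31.0, 8.5, 32.9], [-7.6, 13.1, 46.0]]
-1 2249 [[-44.9, -9.6, -44.9], [-30.9, 8.4, -31.8], [-7.9, 13.1, -31.0]]
```

View pics/w13.png

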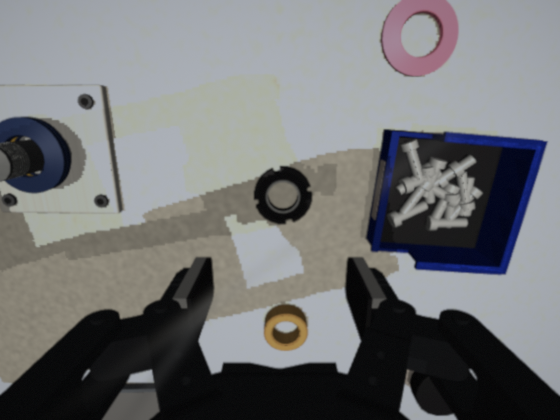

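View pics/arb2.png

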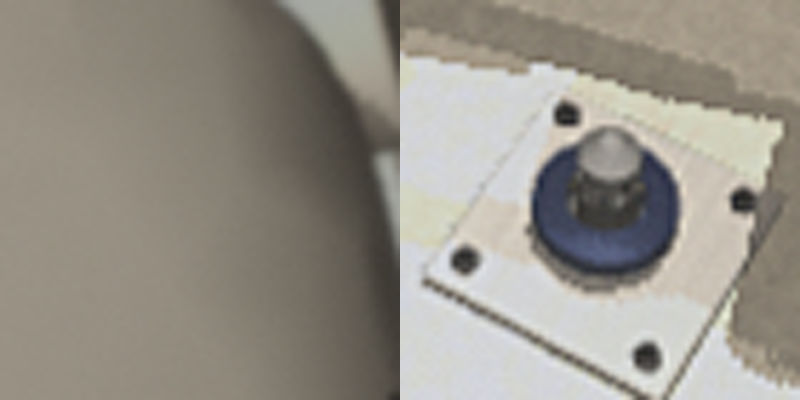

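Run:
```python
from m import *
s=pickle.load(open("w13.pkl","rb"));p=np.load("w13.npz")['p'];P=pose("wrist",s)
W,f,o=crop(p,283,195,40); m=W.max(2)<60
for z in(5,10): print(ell(P,m,z,f,o))
W,f,o=crop(p,286,327,30); hsv=cv2.cvtColor(W,cv2.COLOR_RGB2HSV); m=(hsv[...,1]>90)&(hsv[...,0]<30)
print("sleeve",ell(P,m,15,f,o))
print(R(s['tcp_rot']).round(4))
```

```text
((635.3880615234375, 155.24893188476562), (51.87262725830078, 53.25275421142578), 168.93824768066406)
((635.3432006835938, 156.60952758789062), (50.93562698364258, 52.29081344604492), 168.9383087158203)
sleeve ((638.16064453125, 20.674238204956055), (43.593936920166016, 55.074527740478516), 0.8450891375541687)
[[-9.0e-04  3.5e-03  1.0e+00]
 [ 0.0e+00  1.0e+00 -3.5e-03]
 [-1.0e+00  0.0e+00 -9.0e-04]]
```

>>> step_arm([
  [3, 0.8, -40, 0, 0, 0, 62],
  [3, 0.8, -80, 0, 0, 0, 62],
  [3, 0.8, -110, 0, 0, 0, 62],
  [3, 0.8, -130, 0, 0, 0, 62],
  [3, 0.8, -138, 0, 0, 0, 62],
  [3, 0.8, -141, 0, 0, 0, 62],
  [3, 0.8, -141, 0, 0, 0, 62],
  [3, 0.8, -141, 0, 0, 0, 62],
])

```text
clock: 21.9
eef_pos: [636.2, 153.9, -1.8]
tcp_rot: [0.387, 1.57, 0.383]
contact_force: [0.5, 0.1, 0.3]
opening: 0.724
```

>>> step_arm([
  [0, 0, 0, 0, 0, 0, 45],
  [0, 0, 0, 0, 0, 0, 42],
  [0, 0, 0, 0, 0, 0, 42],
  [0, 0, 0, 0, 0, 0, 42],
  [0, 0, 0, 0, 0, 0, 42],
  [0, 0, 0, 0, 0, 0, 42],
  [0, 0, 10, 0, 0, 0, 42],
  [0, 0, 30, 0, 0, 0, 42],
])

```text
clock: 22.9
eef_pos: [635.5, 153.7, 28.4]
tcp_rot: [2.976, 1.57, 2.973]
contact_force: [0.4, -0.4, -1.3]
opening: 0.593
```

```bash
python3 tip.py w14
```

```text
[635.5 153.7  28.4] 0.5932050818750688 [ 0.4 -0.4 -1.3]
1 2973 [[-44.7, -14.2, 18.1], [-22.0, 8.2, 25.9], [-3.5, 20.3, 39.3]]
-1 2787 [[-44.7, -12.7, -38.2], [-23.8, 8.3, -24.9], [-5.0, 19.0, -18.1]]
```

View pics/w14.png

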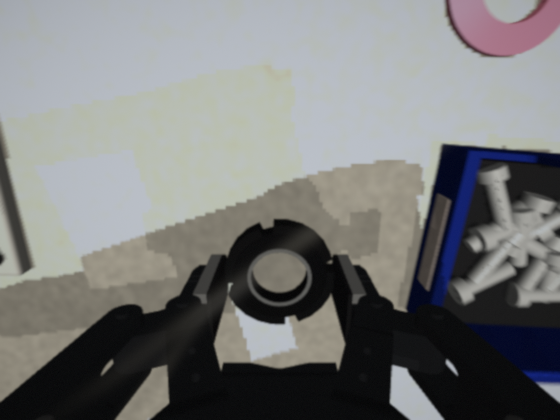

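>>> step_arm([
  [0, 0, 40, 0, 0, 0, 42],
  [-10, -30, 80, 0, 0, 0, 42],
  [-30, -85, 90, 0, 0, 0, 42],
  [-50, -140, 90, 0, 0, 0, 42],
  [-70, -195, 90, 0, 0, 0, 42],
  [-90, -250, 90, 0, 0, 0, 42],
  [-110, -305, 90, 0, 0, 0, 42],
  [-130, -360, 90, 0, 0, 0, 42],
])

```text
clock: 23.95
eef_pos: [507.2, -207.7, 122.9]
tcp_rot: [0.065, 1.565, 0.061]
contact_force: [1.2, -0.9, -0.5]
opening: 0.595
```

>>> step_arm([
  [-15, -50, 0, 0, 0, 0, 42],
  [-35, -90, 0, 0, 0, 0, 42],
  [-44, -116, 0, 0, 0, 0, 42],
  [-44, -116, 0, 0, 0, 0, 42],
  [-44, -116, 0, 0, 0, 0, 42],
  [-44, -116, 0, 0, 0, 0, 42],
  [-44, -116, 0, 0, 0, 0, 42],
  [-44, -116, 0, 0, 0, 0, 42],
])

```text
clock: 24.95
eef_pos: [463.5, -323.2, 122.9]
tcp_rot: [0.069, 1.565, 0.066]
contact_force: [-0.4, 0.8, -2.1]
opening: 0.595
```

```bash
python3 tip.py w15; python3 -c "
from h import *
s=r.sense();print(R(s['tcp_rot']).round(4))"
```

```text
[ 463.5 -323.2  122.9] 0.5945747409699799 [-0.4  0.8 -2.1]
1 2973 [[-44.6, -14.2, 18.1], [-22.0, 8.3, 25.9], [-3.7, 20.4, 39.3]]
-1 2778 [[-44.7, -12.7, -38.2], [-23.7, 8.4, -24.9], [-4.6, 18.8, -18.1]]
[[ 5.7e-03  3.0e-03  1.0e+00]
 [ 4.0e-04  1.0e+00 -3.0e-03]
 [-1.0e+00  5.0e-04  5.7e-03]]
```

View pics/w15.png

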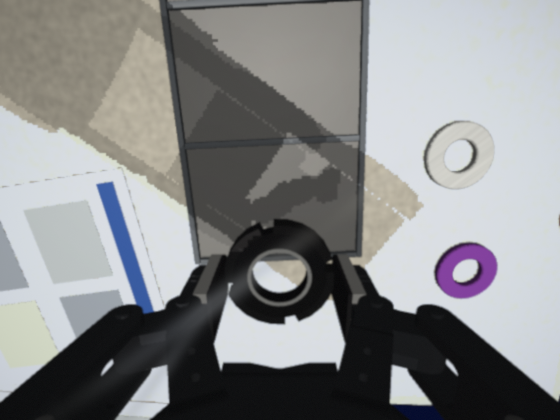

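Run:
```python
from m import *
s=pickle.load(open("w15.pkl","rb"));P=pose("wrist",s)
print(cast(P,[(188,147),(360,137),(356,256),(197,262)],9).round(1))
```

```text
[[ 391.8 -275.     9. ]
 [ 529.3 -267.6    9. ]
 [ 533.3 -371.9    9. ]
 [ 390.9 -377.1    9. ]]
```

>>> step_arm([
  [-2.5, 1, -30, 0, 0.006, 0, 42],
  [-2.5, 1, -60, 0, 0.006, 0, 42],
  [-2.5, 1, -90, 0, 0.006, 0, 42],
  [-2.5, 1, -108, 0, 0.006, 0, 42],
  [-2.5, 1, -115, 0, 0.006, 0, 42],
  [-2.5, 1, -118, 0, 0.006, 0, 42],
  [-2.5, 1, -120, 0, 0.006, 0, 42],
  [-2.5, 1, -120, 0, 0.006, 0, 42],
])

```text
clock: 26.0
eef_pos: [461.3, -322.5, 3.4]
tcp_rot: [-0.237, 1.57, -0.239]
contact_force: [0.1, 0.5, -0.8]
opening: 0.6
```

>>> step_arm([
  [0, 0, -1, 0, 0, 0, 42],
  [0, 0, -1, 0, 0, 0, 50],
  [0, 0, -1, 0, 0, 0, 58],
  [0, 0, -1, 0, 0, 0, 60],
  [0, 0, -1, 0, 0, 0, 60],
  [0, 0, 10, 0, 0, 0, 60],
  [0, 0, 50, 0, 0, 0, 62],
  [0, 0, 100, 0, 0, 0, 66],
])

```text
clock: 27.0
eef_pos: [460.7, -322.1, 104.4]
tcp_rot: [2.392, 1.569, 2.389]
contact_force: [0.7, -0.5, 0.7]
opening: 0.775
```

>>> step_arm([
  [40, 10, 25, 0, 0, 0, 68],
  [90, 25, 30, 0, 0, 0, 68],
  [130, 35, 30, 0, 0, 0, 68],
  [151, 40, 30, 0, 0, 0, 68],
  [151, 40, 30, 0, 0, 0, 68],
  [151, 40, 30, 0, 0, 0, 68],
  [151, 40, 30, 0, 0, 0, 68],
  [151, 40, 30, 0, 0, 0, 68],
])

```text
clock: 28.0
eef_pos: [611.1, -282.5, 134.6]
tcp_rot: [2.455, 1.569, 2.451]
contact_force: [-0.7, 0.4, 0.4]
opening: 0.798
```

```bash
python3 tip.py w16; python3 -c "
from h import *
s=r.sense();print(R(s['tcp_rot']).round(4))"
```

```text
[ 611.1 -282.5  134.6] 0.7984474208663871 [-0.7  0.4  0.4]
1 2158 [[-44.9, -9.5, 34.1], [-30.3, 8.4, 34.7], [-8.8, 13.1, 48.0]]
-1 2156 [[-44.9, -9.5, -47.0], [-30.4, 8.4, -33.7], [-8.7, 13.1, -33.0]]
[[-1.0e-03  3.7e-03  1.0e+00]
 [ 9.0e-04  1.0e+00 -3.7e-03]
 [-1.0e+00  9.0e-04 -1.0e-03]]
```

View pics/w16.png

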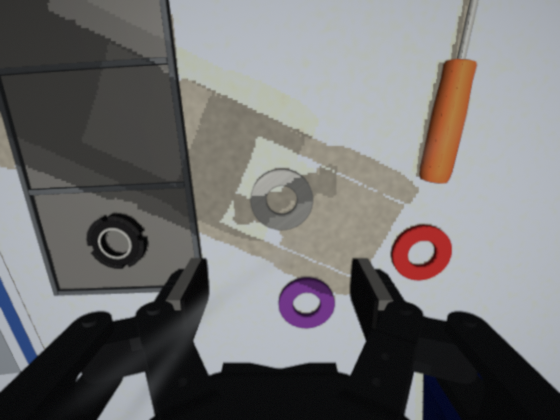

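Run:
```python
from m import *
s=pickle.load(open("w16.pkl","rb"));p=np.load("w16.npz")['p'];P=pose("wrist",s)
W,f,o=crop(p,282,198,42,6);cv2.imwrite("pics/w16c.png",W[:,:,::-1])
print(o,cast(P,[(282,198)],6), cast(P,[(249.5,198),(313.5,198)],6),cast(P,[(282,166.5)],4),cast(P,[(282,230.5)],8))
```

```text
(240, 156) [[ 614.04573214 -281.09665564    6.        ]] [[ 585.15874133 -281.00615258    6.        ]
 [ 642.03919121 -281.18017157    6.        ]] [[ 614.08147359 -253.24537894    4.        ]] [[ 614.00963476 -311.25824458    8.        ]]
```

View pics/w16c.png

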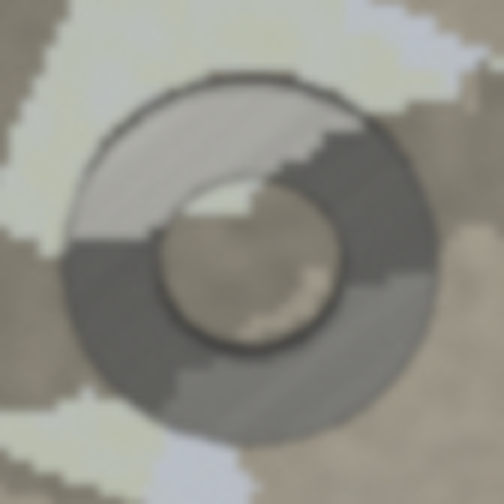

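>>> step_arm([
  [2.4, -1.2, -40, 0, 0, 0, 68],
  [2.4, -1.2, -80, 0, 0, 0, 68],
  [2.4, -1.2, -110, 0, 0, 0, 68],
  [2.4, -1.2, -128, 0, 0, 0, 68],
  [2.4, -1.2, -136, 0, 0, 0, 68],
  [2.4, -1.2, -138.5, 0, 0, 0, 68],
  [2.4, -1.2, -138.5, 0, 0, 0, 68],
  [2.4, -1.2, -138.5, 0, 0, 0, 68],
])

```text
clock: 29.05
eef_pos: [614.2, -283.9, -3.0]
tcp_rot: [0.712, 1.57, 0.709]
contact_force: [0.3, 0.3, -0.1]
opening: 0.795
```

>>> step_arm([
  [0, 0, -0.5, 0, 0, 0, 50],
  [0, 0, -0.5, 0, 0, 0, 46],
  [0, 0, -0.5, 0, 0, 0, 46],
  [0, 0, -0.5, 0, 0, 0, 46],
  [0, 0, -0.5, 0, 0, 0, 46],
  [0, 0, -0.5, 0, 0, 0, 46],
  [0, 0, 10, 0, 0, 0, 46],
  [0, 0, 30, 0, 0, 0, 46],
])

```text
clock: 30.05
eef_pos: [613.7, -283.7, 27.4]
tcp_rot: [2.362, 1.57, 2.358]
contact_force: [0.1, 0.9, -1.4]
opening: 0.639
```

```bash
python3 tip.py w17
```

```text
[ 613.7 -283.7   27.4] 0.6387270565047556 [ 0.1  0.9 -1.4]
1 3327 [[-44.6, -16.6, 18.1], [-19.5, 8.2, 27.7], [-6.3, 21.4, 41.2]]
-1 3147 [[-44.5, -16.1, -40.1], [-21.3, 8.2, -26.7], [-6.4, 20.3, -18.1]]
```

View pics/w17.png

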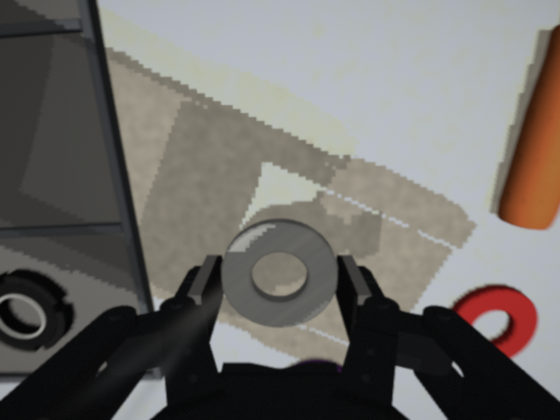

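>>> step_arm([
  [-10, 10, 45, 0, 0, 0, 46],
  [-40, 40, 75, 0, 0, 0, 46],
  [-75, 75, 75, 0, 0, 0, 46],
  [-110, 110, 75, 0, 0, 0, 46],
  [-145, 145, 75, 0, 0, 0, 46],
  [-161, 161, 75, 0, 0, 0, 46],
  [-161, 161, 75, 0, 0, 0, 46],
  [-161, 161, 75, 0, 0, 0, 46],
])

```text
clock: 31.1
eef_pos: [456.1, -124.2, 106.7]
tcp_rot: [-0.316, 1.565, -0.32]
contact_force: [0.7, 0.0, -1.1]
opening: 0.639
```

```bash
python3 tip.py w18; python3 -c "
from h import *
s=r.sense();print(R(s['tcp_rot']).round(4))"
```

```text
[ 456.1 -124.2  106.7] 0.639452630070104 [ 0.7  0.  -1.1]
1 3336 [[-44.6, -16.8, 18.1], [-19.4, 8.2, 27.7], [-6.2, 21.7, 41.0]]
-1 3142 [[-44.6, -15.9, -40.0], [-21.4, 8.2, -26.7], [-6.4, 20.3, -18.1]]
[[ 0.0053  0.0038  1.    ]
 [-0.0018  1.     -0.0038]
 [-1.     -0.0017  0.0053]]
```

View pics/w18.png

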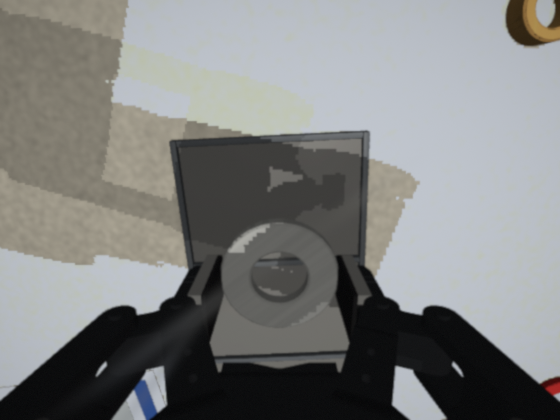

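>>> step_arm([
  [-3.9, 1.5, -30, 0, 0.005, 0, 46],
  [-3.9, 1.5, -60, 0, 0.005, 0, 46],
  [-3.9, 1.5, -82, 0, 0.005, 0, 46],
  [-3.9, 1.5, -95, 0, 0.005, 0, 46],
  [-3.9, 1.5, -101, 0, 0.005, 0, 46],
  [-3.9, 1.5, -104, 0, 0.005, 0, 46],
  [-3.9, 1.5, -105, 0, 0.005, 0, 46],
  [-3.9, 1.5, -105, 0, 0.005, 0, 46],
])

```text
clock: 32.15
eef_pos: [452.6, -122.9, 1.9]
tcp_rot: [-1.066, 1.569, -1.07]
contact_force: [-0.6, 0.8, -1.0]
opening: 0.638
```

>>> step_arm([
  [0, 0, -0.8, 0, 0, 0, 46],
  [0, 0, -0.8, 0, 0, 0, 56],
  [0, 0, -0.8, 0, 0, 0, 64],
  [0, 0, -0.8, 0, 0, 0, 66],
  [0, 0, -0.8, 0, 0, 0, 66],
  [0, 0, 10, 0, 0, 0, 66],
  [0, 0, 50, 0, 0, 0, 66],
  [0, 0, 100, 0, 0, 0, 66],
])

```text
clock: 33.15
eef_pos: [451.8, -122.7, 103.0]
tcp_rot: [-1.995, 1.569, -1.999]
contact_force: [1.3, 0.6, -0.9]
opening: 0.773
```

>>> step_arm([
  [40, 30, 30, 0, 0, 0, 60],
  [85, 62, 40, 0, 0, 0, 60],
  [130, 95, 40, 0, 0, 0, 60],
  [170, 125, 40, 0, 0, 0, 60],
  [185, 140, 40, 0, 0, 0, 60],
  [185, 140, 40, 0, 0, 0, 60],
  [185, 140, 40, 0, 0, 0, 60],
  [185, 140, 40, 0, 0, 0, 60],
])

```text
clock: 34.15
eef_pos: [635.8, 16.3, 143.1]
tcp_rot: [-2.258, 1.569, -2.263]
contact_force: [-0.2, 0.1, -0.3]
opening: 0.702
```

```bash
python3 tip.py w19; python3 -c "
from m import *
s=pickle.load(open('w19.pkl','rb'));P=pose('wrist',s);p=np.load('w19.npz')['p']
print(R(s['tcp_rot']).round(4))
hsv=cv2.cvtColor(p,cv2.COLOR_RGB2HSV); m=(hsv[...,1]>110)&(hsv[...,0]<28)&(hsv[...,2]>60);m[260:]=0;m[:120]=0;m[:,:230]=0;m[:,340:]=0
ys,xs=np.nonzero(m);print(xs.min(),xs.max(),ys.min(),ys.max(),ell(P,m,20), cast(P,[(280,ys.max()+.5)],20),cast(P,[(280,ys.min())],0))
"
```

```text
[635.8  16.3 143.1] 0.7018007606686185 [-0.2  0.1 -0.3]
1 2224 [[-44.6, -9.3, 30.1], [-30.5, 8.5, 31.1], [-7.0, 13.1, 44.0]]
-1 2232 [[-44.6, -9.4, -42.9], [-30.6, 8.5, -30.1], [-6.9, 13.1, -29.0]]
[[-0.0014  0.0048  1.    ]
 [-0.0017  1.     -0.0048]
 [-1.     -0.0017 -0.0014]]
258 305 171 220 ((638.1688232421875, 20.3464298248291), (41.554752349853516, 44.97257995605469), 0.9952456951141357) [[636.89369003  -1.87666518  20.        ]] [[637.06349054  38.8696594    0.        ]]
```

View pics/w19.png

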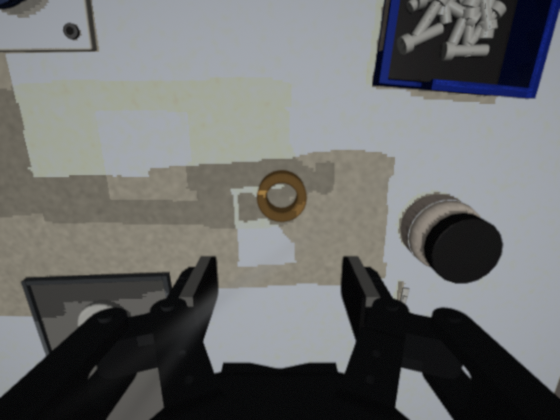

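>>> step_arm([
  [1.8, 0.7, -40, 0, 0, 0, 60],
  [1.8, 0.7, -80, 0, 0, 0, 60],
  [1.8, 0.7, -110, 0, 0, 0, 60],
  [1.8, 0.7, -130, 0, 0, 0, 60],
  [1.8, 0.7, -139, 0, 0, 0, 60],
  [1.8, 0.7, -142, 0, 0, 0, 60],
  [1.8, 0.7, -142, 0, 0, 0, 60],
  [1.8, 0.7, -142, 0, 0, 0, 60],
])

```text
clock: 35.2
eef_pos: [638.5, 17.1, 2.1]
tcp_rot: [-1.33, 1.569, -1.335]
contact_force: [-0.4, -0.0, 0.1]
opening: 0.706
```

>>> step_arm([
  [0, 0, 0, 0, 0, 0, 42],
  [0, 0, 0, 0, 0, 0, 34],
  [0, 0, 0, 0, 0, 0, 34],
  [0, 0, 0, 0, 0, 0, 34],
  [0, 0, 0, 0, 0, 0, 34],
  [0, 0, 0, 0, 0, 0, 34],
  [0, 0, 10, 0, 0, 0, 34],
  [0, 0, 30, 0, 0, 0, 34],
])

```text
clock: 36.2
eef_pos: [637.8, 17.1, 32.3]
tcp_rot: [-2.226, 1.569, -2.231]
contact_force: [0.1, -0.4, -1.4]
opening: 0.5
```

```bash
python3 tip.py w20
```

```text
[637.8  17.1  32.3] 0.5002492799288468 [ 0.1 -0.4 -1.4]
1 2271 [[-44.8, -9.5, 18.1], [-27.3, 8.5, 23.0], [-3.4, 14.2, 37.9]]
-1 2140 [[-44.8, -9.4, -37.6], [-28.4, 8.5, -22.2], [-4.3, 13.7, -18.1]]
```

View pics/w20.png

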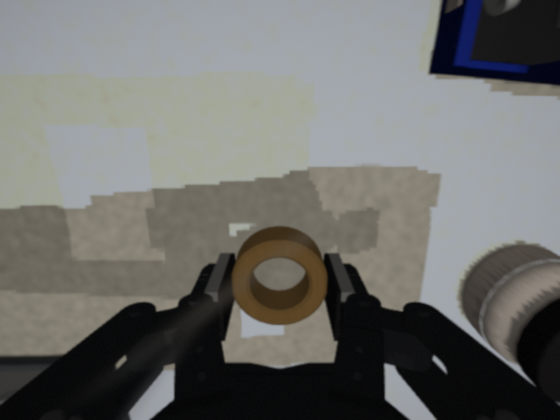

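>>> step_arm([
  [-15, -20, 45, 0, 0, 0, 34],
  [-50, -66, 75, 0, 0, 0, 34],
  [-85, -112, 75, 0, 0, 0, 34],
  [-120, -158, 75, 0, 0, 0, 34],
  [-150, -200, 75, 0, 0, 0, 34],
  [-175, -232, 75, 0, 0, 0, 34],
  [-182, -240, 75, 0, 0, 0, 34],
  [-182, -240, 75, 0, 0, 0, 34],
])

```text
clock: 37.25
eef_pos: [458.1, -223.1, 111.2]
tcp_rot: [-0.382, 1.566, -0.388]
contact_force: [-0.2, 0.5, -1.3]
opening: 0.5
```

```bash
python3 tip.py w21; python3 -c "
from h import *
s=r.sense();print(R(s['tcp_rot']).round(4))"
```

```text
[ 458.1 -223.1  111.2] 0.5003468679748645 [-0.2  0.5 -1.3]
1 2261 [[-44.6, -9.5, 18.1], [-27.4, 8.5, 23.0], [-2.9, 14.2, 38.1]]
-1 2134 [[-44.8, -9.4, -35.2], [-28.6, 8.6, -22.2], [-4.6, 13.8, -18.1]]
[[ 0.0043  0.0053  1.    ]
 [-0.0017  1.     -0.0053]
 [-1.     -0.0016  0.0043]]
```

View pics/w21.png

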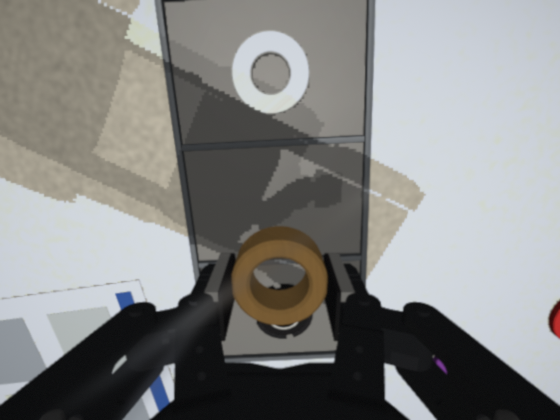

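>>> step_arm([
  [-1.6, 0.4, -30, 0, 0.004, 0, 34],
  [-1.6, 0.4, -60, 0, 0.004, 0, 34],
  [-1.6, 0.4, -82, 0, 0.004, 0, 34],
  [-1.6, 0.4, -95, 0, 0.004, 0, 34],
  [-1.6, 0.4, -101, 0, 0.004, 0, 34],
  [-1.6, 0.4, -104, 0, 0.004, 0, 34],
  [-1.6, 0.4, -104.5, 0, 0.004, 0, 34],
  [-1.6, 0.4, -104.5, 0, 0.004, 0, 34],
])

```text
clock: 38.3
eef_pos: [457.3, -222.4, 7.1]
tcp_rot: [-1.06, 1.568, -1.066]
contact_force: [-0.7, 0.8, -1.8]
opening: 0.503
```

>>> step_arm([
  [0, 0, -0.8, 0, 0, 0, 34],
  [0, 0, -0.8, 0, 0, 0, 46],
  [0, 0, -0.8, 0, 0, 0, 54],
  [0, 0, -0.8, 0, 0, 0, 58],
  [0, 0, -0.8, 0, 0, 0, 58],
  [0, 0, 15, 0, 0, 0, 58],
  [0, 0, 60, 0, 0, 0, 58],
  [0, 0, 110, 0, 0, 0, 58],
])

```text
clock: 39.3
eef_pos: [456.9, -222.2, 118.8]
tcp_rot: [-1.373, 1.569, -1.379]
contact_force: [0.5, -0.5, 0.2]
opening: 0.68
```

>>> step_arm([
  [-10, 50, 60, 0, 0, 0, 58],
  [-20, 100, 100, 0, 0, 0, 58],
  [-30, 150, 120, 0, 0, 0, 58],
  [-30, 200, 120, 0, 0, 0, 58],
  [-30, 230, 120, 0, 0, 0, 58],
  [-30, 230, 120, 0, 0, 0, 58],
  [-30, 230, 120, 0, 0, 0, 58],
  [-30, 230, 120, 0, 0, 0, 58],
])

```text
clock: 40.3
eef_pos: [426.9, 7.0, 238.9]
tcp_rot: [-1.39, 1.569, -1.396]
contact_force: [-0.5, -0.6, 0.4]
opening: 0.676
```

Run:
```python
from h import *
for n in("top","side"):
    p,d=vision.grab_frame(n);np.savez(n+"9.npz",p=p,d=d);cv2.imwrite(f"pics/{n}9.png",p[:,:,::-1])
```

```text
(no output)
```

View pics/top9.png

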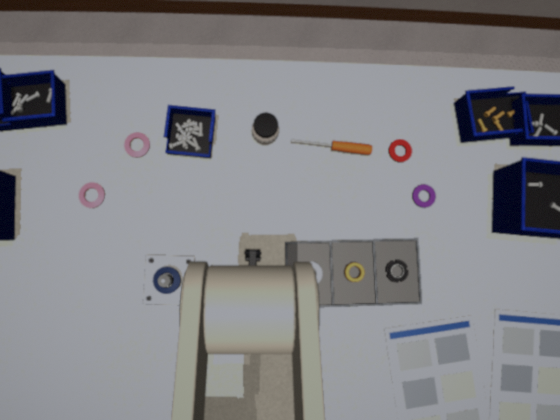

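View pics/side9.png

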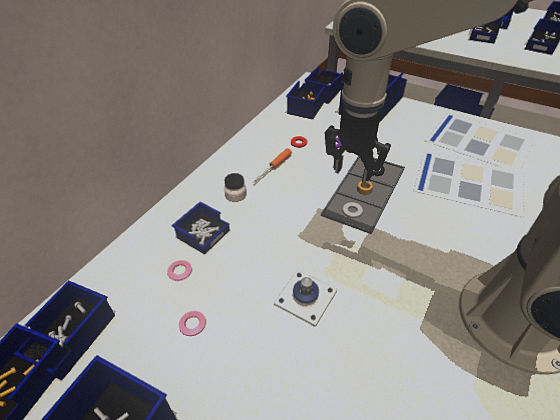

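>>> step_arm([
  [0, 60, 20, 0, 0, 0, 58],
  [0, 120, 40, 0, 0, 0, 58],
  [0, 180, 40, 0, 0, 0, 58],
  [0, 240, 40, 0, 0, 0, 58],
  [-30, 300, 40, 0, 0, 0, 58],
  [-60, 360, 40, 0, 0, 0, 58],
  [-90, 420, 40, 0, 0, 0, 58],
  [-110, 450, 40, 0, 0, 0, 58],
])

```text
clock: 41.4
eef_pos: [316.1, 458.7, 278.5]
tcp_rot: [-1.595, 1.569, -1.602]
contact_force: [1.0, 0.6, 0.0]
opening: 0.678
```

Run:
```python
from m import *
p,d=vision.grab_frame("top");np.savez("topA.npz",p=p,d=d)
a=cv2.resize(p[225:320,130:430],None,fx=2.6,fy=2.6,interpolation=cv2.INTER_CUBIC);cv2.imwrite("pics/topA.png",a[:,:,::-1])
m=np.array([454.26,-223.88]);th=np.radians(2.52);y=np.array([-np.sin(th),np.cos(th)]);x=np.array([np.cos(th),np.sin(th)])
e=blobs("top",p,{"ring":(312,273,10,15,0),"sleeve":(355,272,24,14,0),"nut":(397,271,12,15,0)})
for k,v in e.items(): q=np.array(v[0])-m; print(k,(q@x).round(1),(q@y).round(1))
```

```text
top ring [ 451.2 -125.3] [53.1 53.5] thr 20.0
top sleeve [ 456.2 -222.2] [43.4 47. ] thr 29.0
top nut [ 460.1 -322.5] [50.8 52.9] thr 34.0
ring 1.2 98.6
sleeve 2.1 1.6
nut 1.5 -98.7
```

View pics/topA.png

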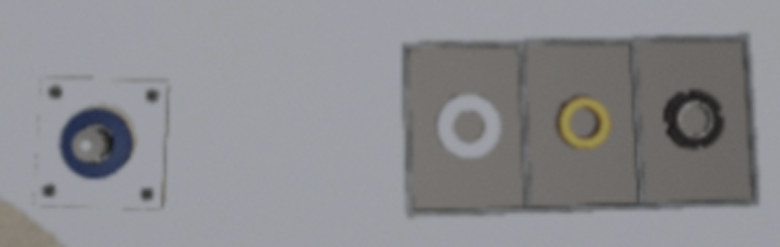

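Run:
```python
from m import *
p=np.load("topA.npz")['p'];P=pose("top")
W,f,o=crop(p,167,280,20);m=(W[...,2].astype(int)>W[...,0]+25)
for z in (30,35):print(ell(P,m,z,f,o))
print(r.sense()['qvel'].round(3)); order.sign_off()
```

```text
((431.0800476074219, 193.83180236816406), (56.22100067138672, 57.49468231201172), 179.32896423339844)
((431.2732238769531, 192.90081787109375), (55.9449462890625, 57.212371826171875), 179.3289337158203)
[-0.071 -0.028  0.048 -0.019  0.004 -0.123]
the job is handed in; nothing more can be done
```

The spring unit is prepared and I handed the job in at about 41 s of the 115 s allowed.

**What I did:**
- I put the hollow-up spring on the arbor's seat and the hollow-down spring on top of it, guiding both down over the arbor without measurable contact.
- I laid the thrust ring in the tray bay nearest the arbor, the spacer sleeve in the middle bay and the slotted nut in the farthest bay.

**Last checks, from the top camera:**

| Part | Offset from where it belongs |
|---|---|
| Upper spring | under 1 mm from the arbor axis |
| Thrust ring | 1.2 mm across, 1.4 mm along the tray |
| Spacer sleeve | 2.1 mm across, 1.6 mm along |
| Slotted nut | 1.5 mm across, 1.3 mm along |

- The spring stack looked level and seated in the side view. I judged its height by eye there rather than measuring it.
- The blue bin, grease jar, screwdriver and the pink, purple and red look-alikes appear where they started in the top and side pictures.

**Did not agree or was left open:**
- The wrist and top cameras disagreed by about 2–3 mm, within their combined calibration error. I allowed for this by measuring the springs and the arbor with the same wrist view.
- The joints were still slowing down slightly (up to 0.12 rad/s) when I handed in. The gripper was empty and well clear of everything.

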